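# Set a height stop on the optical bench with a setting block

### The arm

A 6-joint arm with a two-finger parallel gripper is mounted at the origin on the work surface. World frame = base frame: x ahead of the robot, y to its left, z up, the work surface at z = 0. Lengths are in m, angles in degrees, forces in N, time in s.
With the tool pointing down it reaches from about 0.35 to 0.875 m from the base axis. Payload 4.2 kg.
Tool frame: the origin (TCP) lies on the centre line of the jaws, within the pads' length; the fingertips stand tip_reach ahead of it and the grasp point (between the pads) is the TCP (tip_reach is the distance from the TCP to the fingertips, in m); z points along the fingers, y is the line along which they close (so a half turn about z gives the same grasp; the last joint's range is limited). The gripper opens to 87 mm and grips with 3 to 60 N. Pads are 19 mm wide; open, the fingers measure 117 mm over their backs; the gripper's body (75 mm by 190 mm) begins 51 mm behind the grasp point.
Start: joints at [-50.042, 22.042, 0.453, 0, -68.411, -14.817], TCP at [0.266, -0.566, 0.242] pointing down, gripper open.
Joint ranges: [-179.83, 179.83], [-69.29, 118.12], [-61.27, 80.66], [-181.25, 117.63], [-171.15, -9.14], [-177.46, 177.46]. Speed limits (degrees/s): [159.86, 159.86, 180, 180, 180, 180].

### API

Orientations are given as a 3x3 rotation matrix whose columns are the frame's x, y, z axes.
In Python, from station import sense, capture, finish_job, tip_reach gives the robot as it stands.
- The arm moves only by the tool arm_command, never from a script. Its argument "deltas" is a list of rows, each a list of 7 numbers: the turn, a rotation vector about the tool's x, y, z in rad, then the shift along the tool's x, y, z in cm, then the closure, from -1 (fully open) to 1 (shut), so that 0 is half open. In form: [[rx, ry, rz, dx, dy, dz, hand], ...]. A call has 1 to 8 rows; each row is the pose to reach, as a shift and turn from the pose commanded when the call began, along the tool's axes at that moment; what a row does not reach only later rows make up. A row lasts 1/12 s, in which the tool goes at most 41.7 mm and 7.16 degrees, less where a joint would pass 70% of its speed; a pose out of reach is approached as far as the arm can. A call with a gripper value outside its range is refused whole. The fingers move at their own pace and stop on an object; the grip force is fixed at half the most. Time passes only in rows, so rows that repeat a pose let the fingers close. It gives the time, the measured TCP pose, the force, the opening and the grip force at its end, in the units of the state.
- sense(): the state, without advancing time (a new reading comes with each control period).
- capture(name): name is "side" or "top" or "wrist"; returns a dict with "pixels" (400x640x3 uint8, blue, green, red), "fovy" (degrees; the focal length in pixels is half the picture's height over the tangent of half this angle, whatever the lens; pixels are square), "cx", "cy" (the principal point, pixels), "rvec" (rotation vector, rad) and "tvec" (3), from world to camera coordinates, as OpenCV has them. Camera axes: x right, y down, z forward; pixel columns grow to the right and rows downward; lengths in m; the calibration is good to about 2 mm. A picture is of the moment at which its call begins. There is no depth.
- finish_job(): hands the job in; it is judged then, once.
The state is a dict: "time_s": time; "joints": joint angles; "joint_velocities": joint speeds; "effort": joint torques, N m; "tcp_pos": TCP position; "ee_rot": TCP orientation; "wrist_force": force on the tool from outside, world axes, zero at the start; "moment": the same for the moment, N m; "gripper_width": opening from 0.0 (shut) to 1.0 (fully open); "gripper_force": force on a finger pad.
Only numpy, scipy, OpenCV 4.12 (cv2) and the standard library are available. Lean on these libraries where they do the work, as an engineer would, in place of code of your own. Each camera call takes 0.05 s, during which the arm holds its last target. There are 200 camera calls.

### The job

Set the height stop: push the setting block along its channel under the stop screw until it is fully home against the end stop, then put the square driver into the screw's socket and turn the screw clockwise, never forcing it, until its foot just drags on the block (a light pressure of a few newtons). Let go and leave the block home and the driver standing in the screw; turn the screw only with the driver and do not disturb the multimeter, lens mount and post holder.

Things in the scene. Friction and masses are not known exactly. Their poses are not given: they have to be found in the camera images.
- stop_bracket: Black steel height-stop bracket, fixed. Origin: on the bench, exactly below the screw's axis; z up. Base plate 95 (x) x 160 (y) mm, 12 mm thick, with a straight channel along y centred on x = 0, open at -y. A column at x -61 to -33 mm, y -20 to +20 mm carries an arm 36 mm wide over the channel to x = +20 mm, its top 88 mm above the bench.
- channel_end (a point): Centre of the foot of the aluminium end stop's face, which closes the +y end of the channel: at x = 0, y = +25 mm, z = 12 mm in the bracket's frame, axes as the bracket's. The stop is 16 mm high. The channel is 35 mm wide between guide strips 8 mm high that run from here to 125 mm in -y.
- stop_screw: Upright steel stop screw in the arm: square head 28 x 28 mm, 18 mm high; flat round rubber-faced foot, 28 mm across, below the arm. Origin: on its axis at the top face of the head, about 111 mm above the bench; z up, x and y square to the head and socket. The square socket in the top is 11.5 mm wide, 13 mm deep.
- screw_socket (a point): Centre of the socket's floor, 13 mm below the head's top; axes as the screw's. Right-hand thread, 8 mm a turn: clockwise from above lowers it. The foot, sprung in the screw (18 N/mm), starts 1 to 3.5 mm above the block's slab. Free turning takes about 0.03 N m; each newton on the block adds about 5 mN m. It stays where it is left.
- block_mid (a point): Centre of the slab of the loose steel setting block: slab 32 mm wide (x), 100 mm long (y), 25 mm high, about 0.4 kg, lying in the channel on the base plate, its y axis along the channel. Its front end (+y, 50 mm from this point) starts 20 to 45 mm short of the end stop. Home: front end on the end stop, this point at y = -25 mm in the bracket's frame.
- block_tab (a point): Centre of the upright tab on top of the block's tail: 12 mm thick (block's x), 30 mm long (block's y), 30 mm high, standing on the slab, its top 55 mm above the block's underside; its rear face (-y) is flush with the tail end, 15 mm behind this point.
- driver_grip (a point): Centre of the driver's black handle, a square bar 24 x 24 mm, 60 mm long; z from bit to handle, x and y square to its sides. The driver (102 mm long, 0.12 kg) stands upright in its stand. Below the handle: a 12 mm round shank and a 10 mm square bit 24 mm long with flats parallel to the handle's; its end is 72 mm below this point.
- driver_tip (a point): Centre of the end face of the driver's bit, whose last 5 mm taper from 10 to 4.4 mm square; z points from the bit to the handle. Seated, it lies 13 mm below the top of the screw's head.
- driver_stand: Fixed wooden stand, 70 x 70 x 40 mm high, with a square hole 30 mm deep in the middle of its top, in which the driver's bit stands 30 mm deep. Origin: centre of its underside, on the bench.
- multimeter: Bystander: multimeter lying flat, 170 x 85 x 34 mm. Origin: centre of its underside.
- lens_mount: Bystander: upright black lens disc 90 mm across on a post and base, 170 mm tall. Origin: centre of its underside.
- post_holder: Bystander: small round post holder, 40 mm across, 85 mm tall. Origin: centre of its underside.
Mind the look-alikes: they are no part of the job. What is shaped like the part that bears block_mid but orange or purple is not meant.

How it is judged (in metres and radians):
On the way, in this order (a step that is already met when the one before it is completed fails the run):
1. the block is home against the end stop (within 3 mm), the screw's foot not yet on it (y of block_mid in the frame of stop_bracket above -0.028 m and contact force between stop_screw and setting_block below 0.3 N), for 0.2 s.
2. the driver's bit is at least 8 mm deep in the screw's socket (z of driver_tip in the frame of stop_screw below -0.008 m and horizontal distance between driver_tip and stop_screw below 0.003 m), for 0.2 s.
At the end, for the whole second after the job is handed in: The screw's foot presses on the setting block with 1 to 12 N, the block is within 3 mm of the end stop, and the driver stands at rest in the screw's socket (at least 8 mm deep), released (contact force between stop_screw and setting_block between 1 and 12 N and y of block_mid in the frame of stop_bracket above -0.028 m and z of driver_tip in the frame of stop_screw below -0.008 m and horizontal distance between driver_tip and stop_screw below 0.004 m and linear speed of driver below 0.02 m/s and linear speed of setting_block below 0.01 m/s); the robot touches nothing.
It fails at once if the screw is forced onto the block (over 25 N) (contact force between stop_screw and setting_block above 25 N).
It fails at once if the screw is touched by the fingers in place of the driver (contact force between the fingers and stop_screw above 0.5 N).
It fails at once if a bystander is moved more than 15 mm (distance of any of multimeter, lens_mount, post_holder from where it was at the start of the episode above 0.015 m).
It also fails if it takes over 72 s, if anything falls off the work surface, if the arm or the gripper's body presses on something with over 40 N, if the wrist force passes 120 N, or if a joint passes its speed limit or range.

## Working session

There is one attempt and no reset: what is moved stays moved. The work goes in short steps, Python scripts to look and compute and a tool call to move; the robot and the scene stay as the last step left them, time stands still between calls to the robot, and variables do not carry over. Pictures are saved under pics/ and viewed, at most 10 in all, crops included, and the job is handed in when it is done.

Besides the shell and the picture viewer there is one more tool, called after ">>>" by a JSON object that holds its "op" and its "data", one argument or row to a line. arm_command: Moves the arm, as the interface text tells. Its arguments: {"type":"object","properties":{"deltas":{"type":"array"}},"required":["deltas"]}

```bash
ls; mkdir -p pics
python3 - <<'E'
from station import *
import cv2,numpy as np
print(tip_reach, sense())
for n in("side","top"):
    c=capture(n); cv2.imwrite(f"pics/{n}0.png",c["pixels"]); np.savez(f"{n}0.npz",**c)
    print(n,c["fovy"],c["cx"],c["cy"],c["rvec"],c["tvec"])
E
```

```text
pics
0.019 {'time_s': 0.0, 'joints': array([-5.00441716e+01,  2.20907972e+01,  3.80271809e-01, -2.87809281e-02,
       -6.84120602e+01, -1.48155065e+01]), 'joint_velocities': array([-0.07066383,  0.06619695,  0.06586026,  0.01507053,  0.02220962,
       -0.07280725]), 'effort': array([-3.11727399e-04, -3.90665781e+01,  1.87403476e+01,  4.21981484e+00,
        1.09933061e-02, -1.88323520e-04]), 'tcp_pos': array([ 0.26529112, -0.56528136,  0.24046309]), 'ee_rot': array([[-9.05348710e-01, -4.24667730e-01, -1.01592494e-03],
       [-4.24668934e-01,  9.05346637e-01,  1.93995488e-03],
       [ 9.59279918e-05,  2.18776741e-03, -9.99997602e-01]]), 'wrist_force': array([ 0.04535923,  0.78786245, -0.21036207]), 'moment': array([-0.00725704,  0.00450636,  0.03606544]), 'gripper_force': 0.0, 'gripper_width': 1.000754103140326}
side 45.0011952424133 323.38158027875915 196.31076872346637 [ 0.01781707 -2.86581822  1.24119392] [0.53625554 0.09596886 1.18973221]
top 46.918891840158665 317.326594629573 200.04243190567237 [ 2.16239747 -2.17466136  0.11594437] [-0.02802409  0.54965341  1.04739871]
```

View pics/side0.png

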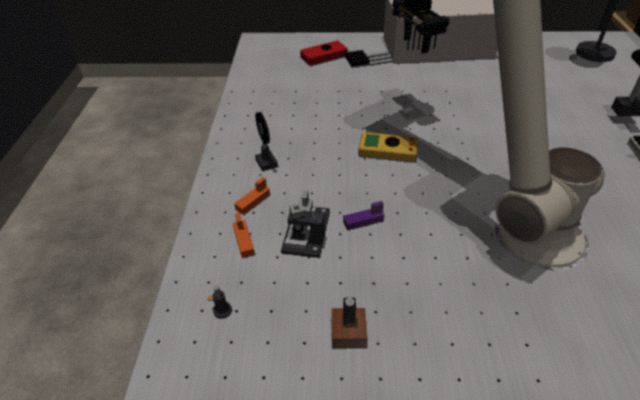

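View pics/top0.png

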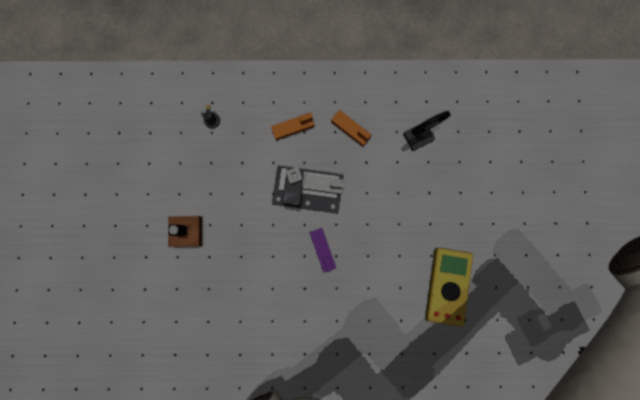

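The side view shows the bracket at about (305,228) and the driver stand at (349,325). In the top view they are at (308,189) and (184,231), with the block's tab end towards the right. I'll enlarge these for measurement.

Run:
```python
import cv2,numpy as np
def crop(n,u,v,w,h,s):
    im=cv2.imread(f"pics/{n}0.png")[v:v+h,u:u+w]
    im=cv2.convertScaleAbs(cv2.resize(im,None,fx=s,fy=s,interpolation=cv2.INTER_CUBIC),alpha=1.5)
    for i in range(0,w,10): cv2.putText(im,str(u+i),(i*s,8),0,.3,(0,255,255)); cv2.line(im,(i*s,8),(i*s,14),(0,255,255))
    for i in range(0,h,10): cv2.putText(im,str(v+i),(0,i*s+4),0,.3,(0,255,255)); cv2.line(im,(20,i*s),(26,i*s),(0,255,255))
    return im
cv2.imwrite("pics/c_top.png",np.hstack([crop("top",265,155,90,65,6),crop("top",163,205,43,65,6)]))
cv2.imwrite("pics/c_side.png",np.hstack([crop("side",275,185,60,75,7),crop("side",325,285,50,75,7)]))
```

```text
(no output)
```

View pics/c_top.png

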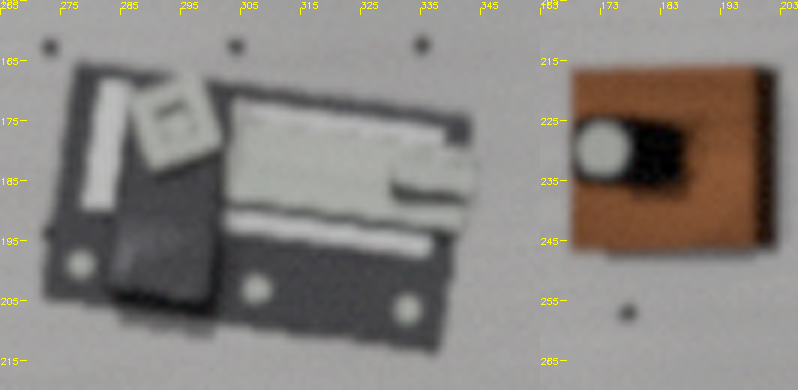

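View pics/c_side.png

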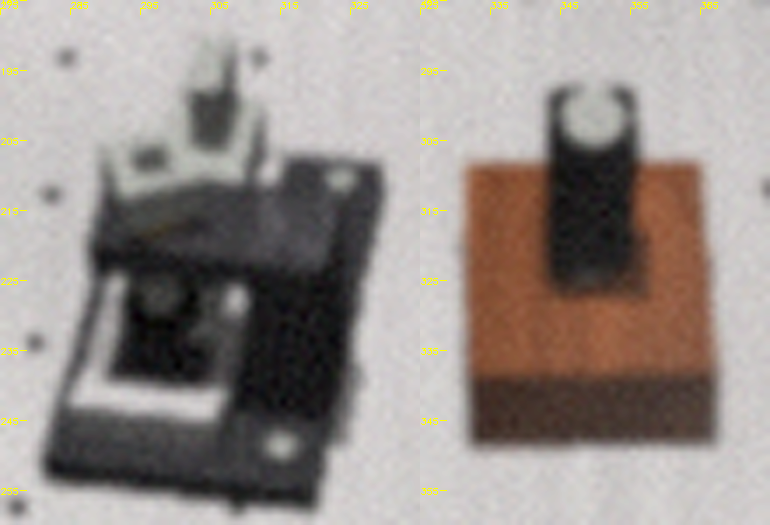

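Pixels read. In the top view the plate corners are (278.3,165.8), (343.3,174.2), (338,213.7) and (272.2,204.7). The head centre is about (294.2,175.3), the driver top (173.3,230) and the tab at right about (337,185). In the side view the socket is (296.4,207.9) and the driver top (349.7,301.9).

```bash
cat > h.py <<'E'
import cv2,numpy as np
from station import *
def cam(c):
    f=200/np.tan(np.radians(float(c["fovy"]))/2)
    K=np.array([[f,0,float(c["cx"])],[0,f,float(c["cy"])],[0,0,1]])
    return K,cv2.Rodrigues(np.array(c["rvec"],float))[0],np.array(c["tvec"],float)
def px(c,uv,z):
    K,R,t=cam(c); uv=np.atleast_2d(uv).astype(float)
    d=(R.T@np.linalg.inv(K)@np.c_[uv,np.ones(len(uv))].T).T; o=-R.T@t
    return o+d*((z-o[2])/d[:,2])[:,None]
def proj(c,P):
    K,R,t=cam(c); return cv2.projectPoints(np.atleast_2d(P).astype(float),R,t,K,None)[0][:,0]
def rigid(L,W):  # planar fit: yaw(deg), offset, residual mm
    L=np.array(L,float);W=np.array(W)[:,:2];l=L-L.mean(0);w=W-W.mean(0)
    a=np.arctan2((l[:,0]*w[:,1]-l[:,1]*w[:,0]).sum(),(l*w).sum())
    R=np.array([[np.cos(a),-np.sin(a)],[np.sin(a),np.cos(a)]]);o=W.mean(0)-R@L.mean(0)
    return np.degrees(a),o,np.linalg.norm(L@R.T+o-W,axis=1)*1e3
E
python3 - <<'E'
from h import *
np.set_printoptions(precision=4,suppress=True)
T=np.load("top0.npz");S=np.load("side0.npz")
P=px(T,[[278.3,165.8],[343.3,174.2],[338,213.7],[272.2,204.7]],.012);print("plate",P[:,:2])
print([np.linalg.norm(P[i]-P[i-1]) for i in range(4)])
# plate centre, yaw
print("plate yaw/centre",rigid([[.0475,.08],[.0475,-.08],[-.0475,-.08],[-.0475,.08]],P))
print("side plate",px(S,[[281.4,251.4],[320.4,255],[329.6,208.6]],.012)[:,:2])
u=lambda x,y:[x/6+265,y/6+155]
H=px(T,[u(130,97),u(200,75),u(222,147),u(152,170)],.111);print("head",H.mean(0))
print(rigid([[.014,.014],[.014,-.014],[-.014,-.014],[-.014,.014]],H))
print("side sock",px(S,[296.4,207.9],.111))
print("end stop face",px(T,[u(127,85),u(113,210)],.028))
print("tab top",px(T,[u(393,148),u(473,152),u(470,195),u(392,185)],.067), "slab tail",px(T,[u(460,235)],.037))
v=lambda x,y:[(x-540)/6+163,y/6+205]
D=px(T,[v(573,67),v(755,67),v(755,248),v(573,250)],.04);print("stand",D.mean(0),rigid([[.035,.035],[.035,-.035],[-.035,-.035],[-.035,.035]],D))
print("drv",px(T,[173.3,230],.112),px(S,[349.7,301.9],.112))
E
```

```text
plate [[ 0.6341  0.0616]
 [ 0.6129 -0.0935]
 [ 0.5185 -0.0799]
 [ 0.5408  0.0758]]
[np.float64(0.09439023588883268), np.float64(0.15658833860549531), np.float64(0.095391772949466), np.float64(0.15725805445513374)]
plate yaw/centre (np.float64(-8.074278699822052), array([ 0.5766, -0.009 ]), array([2.0509, 1.466 , 1.6587, 1.0921]))
side plate [[ 0.6348  0.0666]
 [ 0.5419  0.077 ]
 [ 0.5215 -0.0786]]
head [0.5949 0.0186 0.111 ]
(np.float64(17.17316236639997), array([0.5949, 0.0186]), array([0.8806, 0.6138, 0.9145, 0.5897]))
side sock [[0.5968 0.0198 0.111 ]]
end stop face [[0.623  0.0418 0.028 ]
 [0.5737 0.0472 0.028 ]]
tab top [[ 0.5917 -0.0611  0.067 ]
 [ 0.59   -0.0913  0.067 ]
 [ 0.5736 -0.0899  0.067 ]
 [ 0.5776 -0.0606  0.067 ]] slab tail [[ 0.562  -0.0877  0.037 ]]
stand [0.478  0.2758 0.04  ] (np.float64(0.6974537956031411), array([0.478 , 0.2758]), array([0.4775, 1.0379, 0.0702, 0.9387]))
drv [[0.4781 0.2774 0.112 ]] [[0.4798 0.2761 0.112 ]]
```

```bash
cat >> h.py <<'E'
from scipy.spatial.transform import Rotation as Ro
def go(xyz,yaw):
    s=sense();R=s["ee_rot"];c,n=np.cos(np.radians(yaw)),np.sin(np.radians(yaw))
    Rt=np.array([[c,n,0],[n,-c,0],[0,0,-1]])
    print("turn",np.round(Ro.from_matrix(R.T@Rt).as_rotvec(),4),"cm",np.round(R.T@(np.array(xyz)-s["tcp_pos"])*100,2))
E
python3 - <<'E'
from h import *
T=np.load("top0.npz")
print("lens base, post base, post top, meter",px(T,[[418,139],[212,121],[209,107]],0))
go([.571,-.15,.24],-98)
print(Ro.from_matrix(sense()["ee_rot"]).as_matrix()[:,0])
E
```

```text
lens base, post base, post top, meter [[ 0.70049529 -0.27700142  0.        ]
 [ 0.74797826  0.22481542  0.        ]
 [ 0.78313255  0.23279725  0.        ]]
turn [ 1.900e-03  9.000e-04 -9.925e-01] cm [-45.31  24.62   0.1 ]
[-9.05326595e-01 -4.24716070e-01  1.27970507e-04]
```

>>> {"op": "arm_command", "data": {
  "deltas": [
    [0, 0, -0.12, -4, 2.1, 0, 1],
    [0, 0, -0.24, -8, 4.3, 0, 1],
    [0, 0, -0.36, -11.5, 6.3, 0, 1],
    [0, 0, -0.48, -15, 8.2, 0, 1],
    [0, 0, -0.6, -18.7, 10.2, 0, 1],
    [0, 0, -0.72, -22.5, 12.3, 0, 1],
    [0, 0, -0.84, -26, 14.2, 0, 1],
    [0, 0, -0.9925, -29.5, 16, 0, 1]
  ]
}}

```text
time_s: 0.77
tcp_pos: [0.4637, -0.2954, 0.2414]
ee_rot: [[-0.16, -0.987, -0.0], [-0.987, 0.16, 0.0], [-0.0, 0.001, -1.0]]
wrist_force: [1.3, -0.5, 0.6]
gripper_width: 0.475
gripper_force: 0.0
```

Run:
```python
from h import *
go([.571,-.15,.24],-98)
```

```text
turn [ 0.0005  0.0003 -0.0214] cm [-16.07  -8.26   0.14]
```

>>> {"op": "arm_command", "data": {
  "deltas": [
    [0, 0, 0, -3, -1.6, 0, 1],
    [0, 0, 0, -6, -3.2, 0, 1],
    [0, 0, 0, -9, -4.7, 0, 1],
    [0, 0, -0.01, -12, -6.2, 0, 1],
    [0, 0, -0.01, -14.5, -7.5, 0, 1],
    [0, 0, -0.01, -16, -8.2, 0, 1],
    [0, 0, -0.01, -16, -8.2, 0, 1],
    [0, 0, -0.01, -16, -8.2, 0, 1]
  ]
}}

```text
time_s: 1.43
tcp_pos: [0.5705, -0.1528, 0.2409]
ee_rot: [[-0.155, -0.988, -0.002], [-0.988, 0.155, 0.0], [0.0, 0.002, -1.0]]
wrist_force: [0.1, -0.3, -0.6]
gripper_width: 0.01
gripper_force: 0.0
```

Run:
```python
from h import *
print(sense()["joints"],sense()["tcp_pos"])
c=capture("wrist");np.savez("w1.npz",**c);cv2.imwrite("pics/w1.png",c["pixels"])
```

```text
[ 7.00237449e-01  1.87687116e+01 -4.56320270e+00 -6.41158387e-03
 -6.67590250e+01 -9.62878564e+00] [ 0.57051031 -0.15280956  0.24092659]
```

View pics/w1.png

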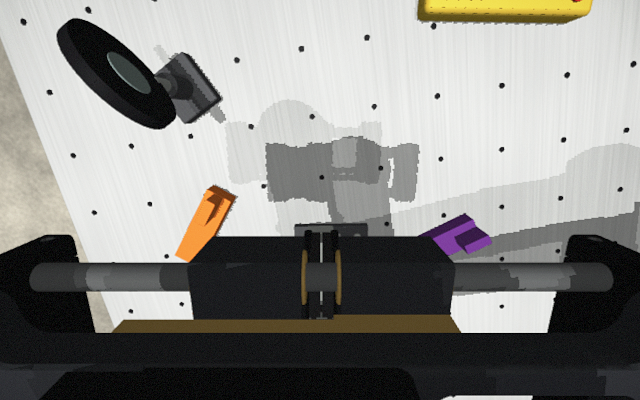

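The wrist view shows the closed fingers at about (321,280) with the bracket plate edge below and behind them at (330,228). The lens mount (130,75) and the blocks are well clear. Next I descend behind the tail.

Run:
```python
from h import *
go([.577,-.117,.05],-98)
```

```text
turn [ 0.0014 -0.0002 -0.0174] cm [-3.72 -0.14 19.11]
```

>>> {"op": "arm_command", "data": {
  "deltas": [
    [0, 0, -0.017, -1, 0, 4, 1],
    [0, 0, -0.017, -2, -0.1, 8, 1],
    [0, 0, -0.017, -2, -0.1, 12, 1],
    [0, 0, -0.017, -2, -0.1, 16, 1],
    [0, 0, -0.017, -2, -0.1, 19.1, 1],
    [0, 0, -0.017, -3, -0.1, 19.1, 1],
    [0, 0, -0.017, -3.5, -0.1, 19.1, 1],
    [0, 0, -0.017, -3.5, -0.1, 19.1, 1]
  ]
}}

```text
time_s: 2.15
tcp_pos: [0.5788, -0.1186, 0.0527]
ee_rot: [[-0.139, -0.99, 0.004], [-0.99, 0.139, -0.001], [-0.0, -0.004, -1.0]]
wrist_force: [1.1, -0.7, 0.9]
gripper_width: 0.01
gripper_force: 0.0
```

Run:
```python
from h import *
s=sense();d=np.array([np.sin(np.radians(8)),np.cos(np.radians(8))])
print(s["tcp_pos"],s["wrist_force"],(s["tcp_pos"][:2]-[.596,.019])@d)
c=capture("top");im=c["pixels"][155:225,265:365];cv2.imwrite("pics/t2.png",cv2.convertScaleAbs(cv2.resize(im,None,fx=6,fy=6,interpolation=2),alpha=1.5))
go([.5745,-.135,.05],-98);go([.596-.087*.139,.019-.087*.99,.05],-98)
```

```text
[ 0.57883174 -0.11860347  0.05273133] [ 1.08841573 -0.6843691   0.92403587] -0.1386536819723596
turn [-0.0053  0.0004  0.0007] cm [1.68 0.24 0.34]
turn [-0.0053  0.0004  0.0007] cm [-5.17  0.25  0.34]
```

View pics/t2.png

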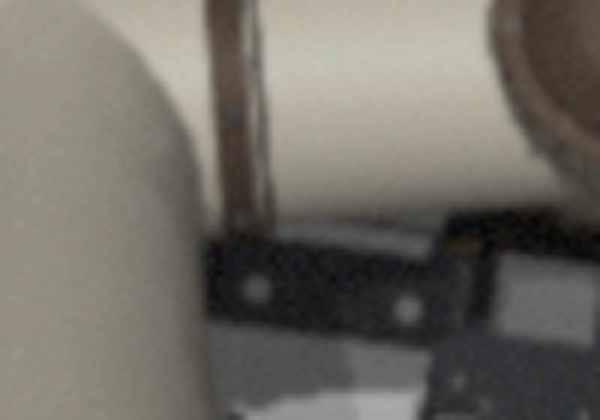

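The arm hides the block in this view, so I'll push by force feel.

>>> {"op": "arm_command", "data": {
  "deltas": [
    [0, 0, 0, -0.6, 0.2, 0, 1],
    [0, 0, 0, -1.2, 0.2, 0, 1],
    [0, 0, 0, -1.8, 0.2, 0, 1],
    [0, 0, 0, -2.3, 0.2, 0, 1],
    [0, 0, 0, -2.8, 0.2, 0, 1],
    [0, 0, 0, -3.3, 0.2, 0, 1],
    [0, 0, 0, -3.7, 0.2, 0, 1],
    [0, 0, 0, -4.1, 0.2, 0, 1]
  ]
}}

```text
time_s: 2.87
tcp_pos: [0.581, -0.0778, 0.0507]
ee_rot: [[-0.139, -0.99, 0.0], [-0.99, 0.139, -0.0], [0.0, -0.0, -1.0]]
wrist_force: [-0.9, -5.7, 3.8]
gripper_width: 0.006
gripper_force: 2.3
```

>>> {"op": "arm_command", "data": {
  "deltas": [
    [0, 0, 0, -0.15, 0, 0, 1],
    [0, 0, 0, -0.3, 0, 0, 1],
    [0, 0, 0, -0.45, 0, 0, 1],
    [0, 0, 0, -0.6, 0, 0, 1],
    [0, 0, 0, -0.7, 0, 0, 1],
    [0, 0, 0, -0.8, 0, 0, 1]
  ]
}}

```text
time_s: 3.37
tcp_pos: [0.5819, -0.0701, 0.0505]
ee_rot: [[-0.14, -0.99, -0.0], [-0.99, 0.14, -0.0], [0.0, 0.0, -1.0]]
wrist_force: [-0.8, -5.1, 2.4]
gripper_width: 0.008
gripper_force: 2.3
```

>>> {"op": "arm_command", "data": {
  "deltas": [
    [0, 0, 0, -0.1, 0, 0, 1],
    [0, 0, 0, -0.2, 0, 0, 1],
    [0, 0, 0, -0.3, 0, 0, 1],
    [0, 0, 0, -0.4, 0, 0, 1]
  ]
}}

```text
time_s: 3.7
tcp_pos: [0.5825, -0.066, 0.0505]
ee_rot: [[-0.14, -0.99, -0.0], [-0.99, 0.14, 0.0], [-0.0, 0.0, -1.0]]
wrist_force: [0.5, -4.5, 3.8]
gripper_width: 0.006
gripper_force: 2.3
```

>>> {"op": "arm_command", "data": {
  "deltas": [
    [0, 0, 0, -0.1, 0, 0, 1],
    [0, 0, 0, -0.2, 0, 0, 1]
  ]
}}

```text
time_s: 3.87
tcp_pos: [0.5824, -0.0651, 0.0505]
ee_rot: [[-0.139, -0.99, -0.001], [-0.99, 0.139, -0.002], [0.002, 0.001, -1.0]]
wrist_force: [-1.0, -12.2, 2.9]
gripper_width: 0.005
gripper_force: 6.2
```

>>> {"op": "arm_command", "data": {
  "deltas": [
    [0, 0, 0, -0.1, 0, 0, 1],
    [0, 0, 0, -0.1, 0, 0, 1],
    [0, 0, 0, -0.1, 0, 0, 1]
  ]
}}

```text
time_s: 4.12
tcp_pos: [0.5822, -0.065, 0.0505]
ee_rot: [[-0.14, -0.99, -0.002], [-0.99, 0.14, -0.002], [0.002, 0.002, -1.0]]
wrist_force: [-1.1, -12.5, 4.0]
gripper_width: 0.007
gripper_force: 6.1
```

The block has stalled at the stop, so it is home. I back off and head up.

>>> {"op": "arm_command", "data": {
  "deltas": [
    [0, 0, 0, 1, 0, 0, 1],
    [0, 0, 0, 4, 0, 0, 1],
    [0, 0, 0, 5, 0, -4, 1],
    [0, 0, 0, 5, 0, -8, 1],
    [0, 0, 0, 5, 0, -12, 0],
    [0, 0, 0, 5, 0, -16, 0],
    [0, 0, 0, 5, 0, -20, 0],
    [0, 0, 0, 5, 0, -20, 0]
  ]
}}

```text
time_s: 4.78
tcp_pos: [0.5805, -0.1124, 0.2598]
ee_rot: [[-0.138, -0.99, 0.018], [-0.99, 0.138, -0.0], [-0.002, -0.018, -1.0]]
wrist_force: [0.8, 0.1, 1.3]
gripper_width: 0.226
gripper_force: 0.0
```

Run:
```python
from h import *
go([.478,.12,.26],0)
```

```text
turn [-0.0155 -0.0139 -1.7088] cm [-21.6   13.35  -0.21]
```

>>> {"op": "arm_command", "data": {
  "deltas": [
    [0, 0, -0.12, -1, 1, 0, -1],
    [0, 0, -0.24, -3, 2.5, 0, -1],
    [0, 0, -0.36, -5, 4, 0, -1],
    [0, 0, -0.48, -7, 5.5, 0, -1],
    [0, 0, -0.6, -9, 7, 0, -1],
    [0, 0, -0.72, -10.5, 8.5, 0, -1],
    [0, 0, -0.84, -11.5, 9, 0, -1],
    [0, 0, -0.96, -11.6, 9.2, 0, -1]
  ]
}}

```text
time_s: 5.45
tcp_pos: [0.5002, 0.0176, 0.2499]
ee_rot: [[0.737, -0.676, -0.0], [-0.676, -0.737, 0.002], [-0.002, -0.002, -1.0]]
wrist_force: [0.1, -0.9, 0.5]
gripper_width: 0.832
gripper_force: 0.0
```

Run:
```python
from h import *
go([.48,.02,.26],0)
```

```text
turn [-0.0023  0.0009 -0.742 ] cm [-1.65  1.19 -1.01]
```

>>> {"op": "arm_command", "data": {
  "deltas": [
    [0, 0, -0.12, -0.5, 0.5, -0.3, -1],
    [0, 0, -0.24, -1, 1, -0.6, -1],
    [0, 0, -0.36, -1.6, 1.2, -1, -1],
    [0, 0, -0.48, -1.6, 1.2, -1, -1],
    [0, 0, -0.6, -1.6, 1.2, -1, -1],
    [0, 0, -0.742, -1.6, 1.2, -1, -1],
    [0, 0, -0.742, -1.6, 1.2, -1, -1],
    [0, 0, -0.742, -1.6, 1.2, -1, -1]
  ]
}}

```text
time_s: 6.12
tcp_pos: [0.4811, 0.0178, 0.2599]
ee_rot: [[1.0, -0.011, -0.001], [-0.011, -1.0, 0.001], [-0.001, -0.001, -1.0]]
wrist_force: [-0.2, 0.5, -0.1]
gripper_width: 1.003
gripper_force: 0.0
```

Run:
```python
from h import *
print(sense()["joints"],sense()["tcp_pos"])
c=capture("wrist");np.savez("w3.npz",**c);cv2.imwrite("pics/w3.png",c["pixels"])
go([.38,.276,.26],0)
```

```text
[ 21.46726916   7.10877676 -17.19320342  -0.07677276 -65.70497001
  67.95065894] [0.48105281 0.01783953 0.25991064]
turn [-0.0008  0.0005 -0.0113] cm [-10.4  -25.71   0.03]
```

View pics/w3.png

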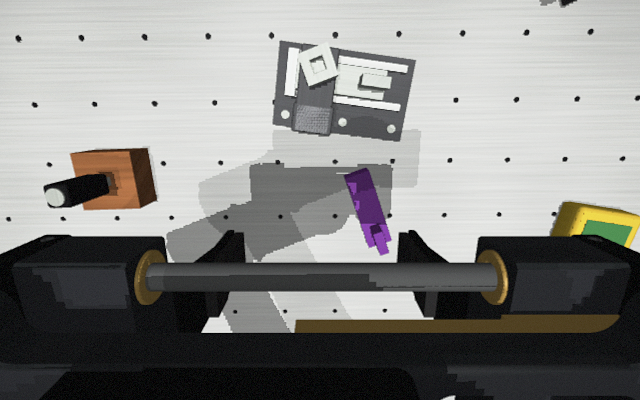

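The wrist view shows the bracket with its screw head at about (318,64), the block now advanced (tab at (376,83)), and the driver at (56,197) in its stand. One combined enlargement next.

Run:
```python
import cv2,numpy as np
im=cv2.imread("pics/w3.png")
def cr(u,v,w,h,s):
    o=cv2.resize(im[v:v+h,u:u+w],None,fx=s,fy=s,interpolation=2)
    for i in range(0,w,10): cv2.putText(o,str(u+i),(i*s,9),0,.3,(0,0,255))
    for i in range(0,h,10): cv2.putText(o,str(v+i),(0,i*s+4),0,.3,(0,0,255))
    return o
a=cr(270,35,130,60,6); b=cr(35,145,130,38,6); b=cr(35,145,130,70,6)[:, :780]
cv2.imwrite("pics/w3c.png",np.vstack([a[:,:780],b])[:780])
cv2.imwrite("pics/w3c.png",np.hstack([cr(285,35,65,65,6),cr(38,145,65,65,6)]))
```

```text
(no output)
```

View pics/w3c.png

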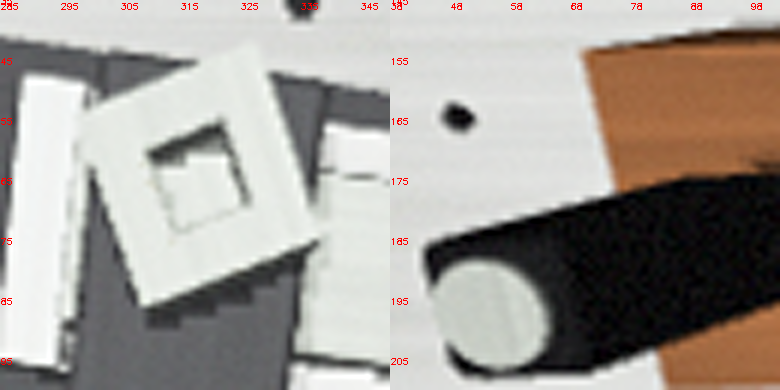

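Enlarged: head-top corners at (299.2,54.2), (327.5,41.7), (338,75) and (309.2,86.2). Socket corners are at (309.7,60.8), (322,55), (326.3,69.2) and (314.7,74.2). The driver disc is centred at (54.8,197.5), and its handle flats run parallel to the stand's.

Run:
```python
from h import *
np.set_printoptions(precision=4,suppress=True)
W=np.load("w3.npz");sq=np.array([[1,1],[1,-1],[-1,-1],[-1,1]])
print("head",rigid(sq*.014,px(W,[[299.2,54.2],[327.5,41.7],[338,75],[309.2,86.2]],.111)))
print("sock",rigid(sq*.00575,px(W,[[309.7,60.8],[322,55],[326.3,69.2],[314.7,74.2]],.111)))
print("disc",px(W,[54.8,197.5],.112))
v=lambda x,y:[(x-390)/6+38,y/6+145]
for z,p,q in((.112,v(425,245),v(450,365)),(.04,v(583,52),v(615,190)),(.04,v(583,52),v(730,32))):
    e=np.diff(px(W,[p,q],z),axis=0)[0]; print(z,np.degrees(np.arctan2(e[1],e[0])))
go([.4785,.2765,.20],.5)
```

```text
head (np.float64(19.19431198882262), array([0.5957, 0.0184]), array([1.2136, 0.6802, 0.712 , 0.1509]))
sock (np.float64(20.660618387531606), array([0.5954, 0.0187]), array([0.0587, 0.4699, 0.4117, 0.2711]))
disc [[0.4782 0.2772 0.112 ]]
0.112 177.32553723522943
0.04 -179.68243387883822
0.04 -83.0883614117167
turn [-0.0008  0.0005 -0.02  ] cm [ -0.55 -25.87   6.02]
```

>>> {"op": "arm_command", "data": {
  "deltas": [
    [0, 0, 0, 0, -4, 0, -1],
    [0, 0, 0, -0.1, -8, 0, -1],
    [0, 0, 0, -0.2, -12, 0, -1],
    [0, 0, -0.01, -0.3, -16, 0, -1],
    [0, 0, -0.02, -0.4, -20, 1, -1],
    [0, 0, -0.02, -0.5, -23.5, 3, -1],
    [0, 0, -0.02, -0.5, -25.9, 6, -1],
    [0, 0, -0.02, -0.5, -25.9, 6, -1]
  ]
}}

```text
time_s: 6.83
tcp_pos: [0.4758, 0.2788, 0.1942]
ee_rot: [[1.0, 0.012, -0.008], [0.012, -1.0, -0.005], [-0.008, 0.005, -1.0]]
wrist_force: [-0.9, -1.3, -0.6]
gripper_width: 1.0
gripper_force: 0.0
```

Run:
```python
from h import *
go([.4785,.277,.086],.3)
```

```text
turn [0.0046 0.0083 0.0065] cm [ 0.36  0.13 10.82]
```

>>> {"op": "arm_command", "data": {
  "deltas": [
    [0, 0, 0, 0, 0, 0, -1],
    [0, 0, 0, 0, 0, 3, -1],
    [0, 0, 0, 0, 0, 5, -1],
    [0, 0, 0, 0, 0, 7, -1],
    [0, 0, 0, 0, 0, 7, -1],
    [0, 0, 0, 0, 0, 7, -1]
  ]
}}

```text
time_s: 7.33
tcp_pos: [0.479, 0.2755, 0.1312]
ee_rot: [[1.0, 0.01, 0.0], [0.01, -1.0, -0.0], [0.0, 0.0, -1.0]]
wrist_force: [1.1, 0.6, 1.1]
gripper_width: 1.001
gripper_force: 0.0
```

Run:
```python
from h import *
go([.4785,.277,.086],.3)
```

```text
turn [ 0.0003 -0.0003  0.0044] cm [-0.05 -0.15  4.52]
```

>>> {"op": "arm_command", "data": {
  "deltas": [
    [0, 0, 0, 0, -0.1, 2, -1],
    [0, 0, 0, 0, -0.1, 4, -1],
    [0, 0, 0, 0, -0.1, 4.5, -1],
    [0, 0, 0, 0, -0.1, 4.5, -0.2],
    [0, 0, 0, 0, -0.1, 4.5, 0.2],
    [0, 0, 0, 0, -0.1, 4.5, 0.5],
    [0, 0, 0, 0, -0.1, 4.5, 1],
    [0, 0, 0, 0, -0.1, 4.5, 1]
  ]
}}

```text
time_s: 8.0
tcp_pos: [0.479, 0.2777, 0.0867]
ee_rot: [[1.0, 0.011, 0.002], [0.011, -1.0, 0.002], [0.002, -0.001, -1.0]]
wrist_force: [-0.3, 0.5, -0.2]
gripper_width: 0.708
gripper_force: 0.0
```

>>> {"op": "arm_command", "data": {
  "deltas": [
    [0, 0, 0, 0, 0, 0, 1],
    [0, 0, 0, 0, 0, 0, 1],
    [0, 0, 0, 0, 0, 0, 1],
    [0, 0, 0, 0, 0, 0, 1]
  ]
}}

```text
time_s: 8.33
tcp_pos: [0.4785, 0.2773, 0.0856]
ee_rot: [[1.0, 0.011, -0.0], [0.011, -1.0, -0.0], [-0.0, 0.0, -1.0]]
wrist_force: [-0.4, 0.1, -0.5]
gripper_width: 0.401
gripper_force: 0.0
```

>>> {"op": "arm_command", "data": {
  "deltas": [
    [0, 0, 0, 0, 0, 0, 1],
    [0, 0, 0, 0, 0, 0, 1],
    [0, 0, 0, 0, 0, 0, 1],
    [0, 0, 0, 0, 0, 0, 1]
  ]
}}

```text
time_s: 8.67
tcp_pos: [0.4784, 0.2769, 0.0855]
ee_rot: [[1.0, 0.011, -0.0], [0.011, -1.0, -0.001], [-0.0, 0.001, -1.0]]
wrist_force: [0.4, -1.4, 1.0]
gripper_width: 0.281
gripper_force: 29.9
```

Run:
```python
from h import *
s=sense();print(s["tcp_pos"],s["wrist_force"],s["moment"],s["gripper_force"],s["gripper_width"])
```

```text
[0.47842803 0.27691292 0.08552677] [ 0.40373856 -1.39807782  0.9686129 ] [-0.6051996  -0.02286568  0.01198532] 29.941498541738838 0.2807360790127479
```

>>> {"op": "arm_command", "data": {
  "deltas": [
    [0, 0, 0, 0, 0, -1.5, 1],
    [0, 0, 0, 0, 0, -3.5, 1],
    [0, 0, 0, 0, 0, -6.5, 1],
    [0, 0, 0, 0, 0, -10, 1],
    [0, 0, 0, 0, 0, -13.5, 1],
    [0, 0, 0, 0, 0, -13.5, 1]
  ]
}}

```text
time_s: 9.17
tcp_pos: [0.4819, 0.2799, 0.2281]
ee_rot: [[1.0, 0.013, 0.012], [0.013, -1.0, 0.009], [0.012, -0.009, -1.0]]
wrist_force: [1.1, 0.6, 1.1]
gripper_width: 0.023
gripper_force: 0.0
```

Run:
```python
from h import *
go([.5955,.0186,.215],19.5)
s=sense();print(s["wrist_force"],s["moment"],s["gripper_width"],s["joints"])
```

```text
turn [-0.0065 -0.0136 -0.3275] cm [11.   26.29  1.22]
[1.05923051 0.55512922 1.1052449 ] [0.00314189 0.02721766 0.01920195] 0.023371907412993127 [ 46.89934694  15.64994319 -11.04716933   0.18752796 -62.46022219
  43.75215298]
```

The driver slipped out of the grip. I'll look.

Run:
```python
from h import *
a=capture("side")["pixels"][240:380,260:430];b=capture("top")["pixels"]
c=capture("wrist");np.savez("w4.npz",**c)
im=np.hstack([cv2.resize(c["pixels"],(480,300)),cv2.resize(a,(320,300),interpolation=2)])
cv2.imwrite("pics/s4.png",np.vstack([im,np.hstack([cv2.resize(b[150:300,110:300],(380,300),interpolation=2),np.zeros((300,420,3),np.uint8)])]))
```

```text
(no output)
```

View pics/s4.png

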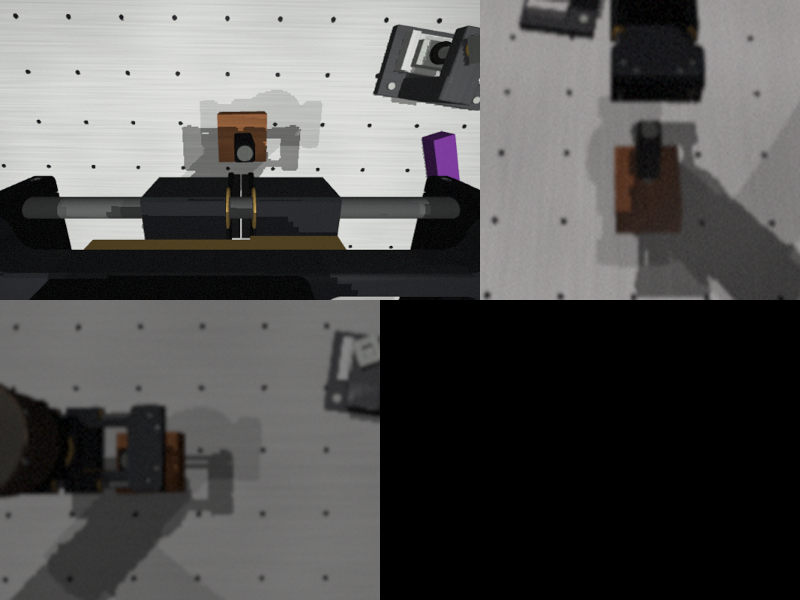

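The driver is still standing upright in its stand, with its top at about wrist pixel (325,203) and the gripper empty above it. I'll locate the disc precisely and regrip.

Run:
```python
from h import *
c=np.load("w4.npz");im=c["pixels"];g=cv2.cvtColor(im[185:222,305:345],cv2.COLOR_BGR2GRAY)
n,l,st,ce=cv2.connectedComponentsWithStats((g>70).astype(np.uint8))
for s,e in zip(st,ce): print(s,e+[305,185])
print(g[::3,::3])
print(px(c,[325.3,203.5],.112))
s=sense();print(s["tcp_pos"])
```

```text
[  0   0  40  32 912] [323.86403509 198.625     ]
[ 11   9  21  21 340] [325.94705882 204.26176471]
[  0  30  40   7 228] [324.88596491 218.61842105]
[[ 58  63  58   0   8   8   4  13   9   1  16  62  61  61]
 [ 64  63  55  14  16   0  16  18  16   2   9  38  64  66]
 [ 60  58  52  12  14   1   5  15  10   9  15  15  63  62]
 [ 62  58  55   8  14  14  54  73  50  12  15  14  63  58]
 [ 55  54  55  18  21  96  93  97  93 101  26   7  59  59]
 [ 54  59  57  19  87  97  96  96  94  96  95   9  63  59]
 [ 60  60  62   6 100  95  98  95  93 101  98  13  61  62]
 [ 55  58  59  16 100  95  94  96  94  97  99  12  59  61]
 [ 56  58  57   9  80  98  95  97  96 100  83  13  57  51]
 [ 52  56  57   4   7  91  96  95  94  97  13  11  54  53]
 [ 56  60  64  31  12   5   8  25   7  30  30  61  71  70]
 [103 105 102 106 102 102 102 102 105 103 105 102 104 101]
 [108 108 105 107 103 106 105 103 106 104 107 105 105 111]]
[[0.47855537 0.27420118 0.112     ]]
[0.47811363 0.27734726 0.22056   ]
```

>>> {"op": "arm_command", "data": {
  "deltas": [
    [0, 0, 0, 0, 0, 0, -1],
    [0, 0, 0, 0, 0, 0, -1],
    [0, 0, 0, 0, 0, 0, -1],
    [0, 0, 0, 0, 0, 0, -1],
    [0, 0, 0, 0, 0, 0, -1],
    [0, 0, 0, 0, 0, 0, -1],
    [0, 0, 0, 0, 0, 0, -1],
    [0, 0, 0, 0, 0, 0, -1]
  ]
}}

```text
time_s: 9.98
tcp_pos: [0.4785, 0.2773, 0.2205]
ee_rot: [[1.0, 0.011, -0.0], [0.011, -1.0, -0.0], [-0.0, 0.0, -1.0]]
wrist_force: [-1.0, 0.2, 0.6]
gripper_width: 0.529
gripper_force: 0.0
```

```bash
cat >> h.py <<'E'
def disc(z=.112):
    c=capture("wrist");K,R,t=cam(c);g=cv2.cvtColor(c["pixels"],cv2.COLOR_BGR2GRAY)
    e=proj(c,[.478,.276,z])[0].astype(int);w=g[e[1]-25:e[1]+25,e[0]-25:e[0]+25]
    n,l,st,ce=cv2.connectedComponentsWithStats((w>75).astype(np.uint8))
    for s,q in zip(st[1:],ce[1:]):
        if 150<s[4]<700 and abs(s[2]-s[3])<4:
            p=q+e-25;d=-R.T@t; print(p,s,px(c,p,z)[0]); return c
    print("none",st)
E
python3 - <<'E'
from h import *
c=disc();
im=c["pixels"] if c else capture("wrist")["pixels"]
cv2.imwrite("pics/w5.png",cv2.resize(im[140:240,240:400],None,fx=5,fy=5,interpolation=2))
E
```

```text
[324.64553314 203.87319885] [ 19  16  21  21 347] [0.47797608 0.2735722  0.112     ]
```

>>> {"op": "arm_command", "data": {
  "deltas": [
    [0, 0, 0.01, 0, 0.36, 3, -1],
    [0, 0, 0.01, 0, 0.36, 6, -1],
    [0, 0, 0.01, 0, 0.36, 9, -1],
    [0, 0, 0.01, 0, 0.36, 11.5, -1],
    [0, 0, 0.01, 0, 0.36, 13, -1],
    [0, 0, 0.01, 0, 0.36, 13.5, -0.2],
    [0, 0, 0.01, 0, 0.36, 13.5, 0.2],
    [0, 0, 0.01, 0, 0.36, 13.5, 0.3]
  ]
}}

```text
time_s: 10.7
tcp_pos: [0.4791, 0.2742, 0.0863]
ee_rot: [[1.0, 0.002, 0.001], [0.002, -1.0, 0.001], [0.001, -0.001, -1.0]]
wrist_force: [0.2, 0.3, 0.5]
gripper_width: 0.849
gripper_force: 0.0
```

>>> {"op": "arm_command", "data": {
  "deltas": [
    [0, 0, 0, 0, 0, 0, 0.35],
    [0, 0, 0, 0, 0, 0, 0.4],
    [0, 0, 0, 0, 0, 0, 0.5],
    [0, 0, 0, 0, 0, 0, 1],
    [0, 0, 0, 0, 0, 0, 1],
    [0, 0, 0, 0, 0, 0, 1],
    [0, 0, 0, 0, 0, 0, 1],
    [0, 0, 0, 0, 0, 0, 1]
  ]
}}

```text
time_s: 11.37
tcp_pos: [0.4793, 0.276, 0.0858]
ee_rot: [[1.0, 0.001, 0.003], [0.001, -1.0, 0.006], [0.003, -0.006, -1.0]]
wrist_force: [-0.9, 8.8, -3.8]
gripper_width: 0.274
gripper_force: 29.8
```

Run:
```python
from h import *
s=sense();print(s["tcp_pos"],s["wrist_force"],s["moment"],s["gripper_force"],s["gripper_width"])
```

```text
[0.47934107 0.275996   0.08575045] [-0.8745773   8.75276387 -3.8445561 ] [ 2.74385019  0.80608608 -0.00511966] 29.83854966616491 0.2743922663116559
```

Contact forces show the true centre is about 2.5 mm further in +y. I'm centring the grip before lifting.

>>> {"op": "arm_command", "data": {
  "deltas": [
    [0, 0, 0, -0.05, -0.1, 0, 1],
    [0, 0, 0, -0.05, -0.2, 0, 1],
    [0, 0, 0, -0.05, -0.26, 0, 1],
    [0, 0, 0, -0.05, -0.26, 0, 1],
    [0, 0, 0, -0.05, -0.26, 0, 1]
  ]
}}

```text
time_s: 11.78
tcp_pos: [0.4791, 0.2766, 0.0858]
ee_rot: [[1.0, 0.001, 0.002], [0.001, -1.0, 0.001], [0.002, -0.001, -1.0]]
wrist_force: [5.3, -0.3, -3.2]
gripper_width: 0.274
gripper_force: 29.9
```

Run:
```python
from h import *
s=sense();print(s["tcp_pos"],s["wrist_force"],s["moment"],s["gripper_force"],s["gripper_width"])
```

```text
[0.47906919 0.2766466  0.08575879] [ 5.29461174 -0.30595503 -3.2058915 ] [ 0.23429544 -1.66273951 -0.02768525] 29.947052212664858 0.274194471111707
```

>>> {"op": "arm_command", "data": {
  "deltas": [
    [0, 0, 0, 0.03, -0.01, 0, 1],
    [0, 0, 0, 0.03, -0.01, 0, 1],
    [0, 0, 0, 0.03, -0.01, -0.1, 1],
    [0, 0, 0, 0.03, -0.01, -0.2, 1],
    [0, 0, 0, 0.03, -0.01, -0.35, 1],
    [0, 0, 0, 0.03, -0.01, -0.5, 1]
  ]
}}

```text
time_s: 12.28
tcp_pos: [0.4779, 0.2766, 0.0864]
ee_rot: [[1.0, -0.001, -0.002], [-0.001, -1.0, 0.002], [-0.002, -0.002, -1.0]]
wrist_force: [10.6, 5.6, -31.0]
gripper_width: 0.274
gripper_force: 30.0
```

Run:
```python
from h import *
s=sense();print(s["tcp_pos"],s["wrist_force"],s["moment"],s["gripper_force"],s["gripper_width"])
```

```text
[0.47786154 0.2765719  0.08638494] [ 10.55493777   5.62970351 -30.96760283] [ 2.01162276 -3.36560728  0.06742301] 29.996538151754066 0.2737842429988594
```

The bit is binding in the hole, with lateral load. I'm relaxing it to zero the side forces, then lifting gently.

>>> {"op": "arm_command", "data": {
  "deltas": [
    [0, 0, 0, 0.03, 0, 0.3, 1],
    [0, 0, 0, 0.05, 0, 0.5, 1],
    [0, 0, 0, 0.05, 0, 0.5, 1],
    [0, 0, 0, 0.05, 0, 0.5, 1],
    [0, 0, 0, 0.05, 0, 0.5, 1]
  ]
}}

```text
time_s: 12.7
tcp_pos: [0.4781, 0.2767, 0.0861]
ee_rot: [[1.0, 0.001, -0.001], [0.001, -1.0, 0.0], [-0.001, -0.0, -1.0]]
wrist_force: [-4.2, 3.4, 5.0]
gripper_width: 0.274
gripper_force: 30.0
```

Run:
```python
from h import *
s=sense();print(s["tcp_pos"],s["wrist_force"],s["moment"],s["gripper_force"],s["gripper_width"],s["ee_rot"][:,2])
```

```text
[0.47806741 0.27666085 0.08613393] [-4.16072176  3.37475616  4.9746379 ] [ 1.21586468  1.3083487  -0.05870948] 29.99561997014098 0.273844118878884 [-8.10433660e-04  4.29321453e-04 -9.99999579e-01]
```

>>> {"op": "arm_command", "data": {
  "deltas": [
    [0, 0, 0, 0, 0, 0, 0],
    [0, 0, 0, 0, 0, 0, 0],
    [0, 0, 0, 0, 0, 0, 0],
    [0, 0, 0, 0, 0, 0, 0],
    [0, 0, 0, 0, 0, 0, 0]
  ]
}}

```text
time_s: 13.12
tcp_pos: [0.4786, 0.2757, 0.0851]
ee_rot: [[1.0, 0.001, -0.001], [0.001, -1.0, -0.001], [-0.001, 0.001, -1.0]]
wrist_force: [-1.0, 0.5, 0.0]
gripper_width: 0.482
gripper_force: 0.0
```

Run:
```python
from h import *
s=sense();print(s["tcp_pos"],s["wrist_force"],s["moment"],s["gripper_force"],s["gripper_width"],s["ee_rot"][:,2])
go([.4783,.2768,.0855],0.3)
```

```text
[0.47860437 0.27570864 0.08514842] [-0.95581229  0.46027574  0.00604152] [-0.05152746  0.12540055  0.00899947] 0.0 0.4815668646681956 [-9.14981570e-04 -1.13136041e-03 -9.99998941e-01]
turn [ 0.0011  0.0009 -0.0044] cm [-0.03 -0.11 -0.04]
```

>>> {"op": "arm_command", "data": {
  "deltas": [
    [0, 0, -0.006, -0.03, -0.11, 0, 0],
    [0.001, 0.001, -0.006, -0.03, -0.11, 0, 0.35],
    [0.001, 0.001, -0.006, -0.03, -0.11, 0, 0.4],
    [0.001, 0.001, -0.006, -0.03, -0.11, 0, 0.45],
    [0.001, 0.001, -0.006, -0.03, -0.11, 0, 0.5],
    [0.001, 0.001, -0.006, -0.03, -0.11, 0, 1],
    [0.001, 0.001, -0.006, -0.03, -0.11, 0, 1],
    [0.001, 0.001, -0.006, -0.03, -0.11, 0, 1]
  ]
}}

```text
time_s: 13.78
tcp_pos: [0.4784, 0.2769, 0.0856]
ee_rot: [[1.0, 0.007, 0.001], [0.007, -1.0, 0.0], [0.001, -0.0, -1.0]]
wrist_force: [0.9, -2.7, 1.1]
gripper_width: 0.275
gripper_force: 29.9
```

```bash
cat >> h.py <<'E'
def st():
    s=sense();print("t",s["time_s"],np.round(s["tcp_pos"],4),"F",np.round(s["wrist_force"],1),"M",np.round(s["moment"],3),"g",round(s["gripper_force"],1),round(s["gripper_width"],3),"z",np.round(s["ee_rot"][:,2],4),"yaw",round(np.degrees(np.arctan2(s["ee_rot"][1,0],s["ee_rot"][0,0])),2),"J6",round(s["joints"][5],2),"e6",round(s["effort"][5],3))
E
python3 -c "
from h import *
st()"
```

```text
t 13.7833 [0.4784 0.2769 0.0856] F [ 0.9 -2.7  1.1] M [-0.989 -0.069  0.01 ] g 29.9 0.275 z [ 6.e-04  0.e+00 -1.e+00] yaw 0.41 J6 43.51 e6 0.024
```

>>> {"op": "arm_command", "data": {
  "deltas": [
    [0, 0, 0, 0, 0.04, 0, 1],
    [0, 0, 0, 0, 0.04, 0, 1],
    [0, 0, 0, 0, 0.04, 0, 1],
    [0, 0, 0, 0, 0.04, -0.1, 1]
  ]
}}

```text
time_s: 14.12
tcp_pos: [0.4784, 0.2768, 0.0857]
ee_rot: [[1.0, 0.007, 0.001], [0.007, -1.0, 0.001], [0.001, -0.001, -1.0]]
wrist_force: [4.5, -1.2, -10.9]
gripper_width: 0.272
gripper_force: 29.9
```

```bash
python3 -c "
from h import *
st()"
```

```text
t 14.1167 [0.4784 0.2768 0.0857] F [  4.5  -1.2 -10.9] M [-0.714 -1.3   -0.04 ] g 29.9 0.272 z [ 6.e-04  9.e-04 -1.e+00] yaw 0.38 J6 43.54 e6 0.025
```

Pulling up makes the compliant arm drift inward and wedge the bit. I'll compensate by moving outward while pulling.

>>> {"op": "arm_command", "data": {
  "deltas": [
    [0, 0, 0, 0.05, 0.03, 0, 1],
    [0, 0, 0, 0.1, 0.05, 0, 1],
    [0, 0, 0, 0.1, 0.05, 0, 1]
  ]
}}

```text
time_s: 14.37
tcp_pos: [0.4786, 0.2767, 0.0857]
ee_rot: [[1.0, 0.007, -0.001], [0.007, -1.0, 0.001], [-0.001, -0.001, -1.0]]
wrist_force: [-2.5, 1.2, -4.6]
gripper_width: 0.272
gripper_force: 30.0
```

```bash
python3 -c "
from h import *
st()"
```

```text
t 14.3667 [0.4786 0.2767 0.0857] F [-2.5  1.2 -4.6] M [ 0.464  0.787 -0.075] g 30.0 0.272 z [-9.e-04  1.e-03 -1.e+00] yaw 0.37 J6 43.66 e6 0.043
```

>>> {"op": "arm_command", "data": {
  "deltas": [
    [0, 0, 0, 0.02, 0, -0.1, 1],
    [0, 0, 0, 0.08, -0.01, -0.2, 1],
    [0, 0, 0, 0.08, -0.01, -0.2, 1]
  ]
}}

```text
time_s: 14.62
tcp_pos: [0.4787, 0.2766, 0.0858]
ee_rot: [[1.0, 0.006, -0.003], [0.006, -1.0, 0.0], [-0.003, -0.001, -1.0]]
wrist_force: [-1.2, 5.0, -21.1]
gripper_width: 0.271
gripper_force: 30.0
```

```bash
python3 -c "
from h import *
st()"
```

```text
t 14.6167 [0.4787 0.2766 0.0858] F [ -1.2   5.  -21.1] M [ 1.797  0.356 -0.003] g 30.0 0.271 z [-2.8e-03  5.0e-04 -1.0e+00] yaw 0.33 J6 43.71 e6 0.033
```

>>> {"op": "arm_command", "data": {
  "deltas": [
    [0, 0, 0, -0.02, -0.05, 0, 1],
    [0, 0, 0, -0.02, -0.08, 0, 1],
    [0, 0, 0, -0.02, -0.08, 0, 1]
  ]
}}

```text
time_s: 14.87
tcp_pos: [0.4787, 0.2768, 0.0859]
ee_rot: [[1.0, 0.006, -0.003], [0.006, -1.0, -0.001], [-0.003, 0.001, -1.0]]
wrist_force: [0.1, 3.5, -26.5]
gripper_width: 0.272
gripper_force: 30.0
```

```bash
python3 -c "
from h import *
st()"
```

```text
t 14.8667 [0.4787 0.2768 0.0859] F [  0.1   3.5 -26.5] M [ 1.344 -0.212 -0.04 ] g 30.0 0.272 z [-0.0028 -0.001  -1.    ] yaw 0.35 J6 43.64 e6 0.016
```

>>> {"op": "arm_command", "data": {
  "deltas": [
    [0, 0, 0, 0.01, -0.06, 0, 1],
    [0, 0, 0, 0.01, -0.06, 0, 1],
    [0, 0, 0, 0.01, -0.06, 0, 1]
  ]
}}

```text
time_s: 15.12
tcp_pos: [0.4787, 0.2768, 0.0859]
ee_rot: [[1.0, 0.006, -0.003], [0.006, -1.0, -0.002], [-0.003, 0.002, -1.0]]
wrist_force: [0.4, 2.9, -25.5]
gripper_width: 0.274
gripper_force: 30.0
```

```bash
python3 -c "
from h import *
st()"
```

```text
t 15.1167 [0.4787 0.2768 0.0859] F [  0.4   2.9 -25.5] M [ 0.979 -0.335 -0.039] g 30.0 0.274 z [-0.0033 -0.0019 -1.    ] yaw 0.34 J6 43.6 e6 0.016
```

Trying a small twist wiggle under the pull to break the friction.

>>> {"op": "arm_command", "data": {
  "deltas": [
    [0, 0, 0.05, 0, -0.02, 0, 1],
    [0, 0, -0.05, 0, -0.05, 0, 1],
    [0, 0, 0.05, 0, -0.05, 0, 1],
    [0, 0, -0.05, 0, -0.05, 0, 1],
    [0, 0, 0, 0, -0.05, 0, 1]
  ]
}}

```text
time_s: 15.53
tcp_pos: [0.4787, 0.2769, 0.0867]
ee_rot: [[1.0, 0.009, -0.003], [0.009, -1.0, -0.003], [-0.003, 0.003, -1.0]]
wrist_force: [0.2, 1.6, -19.3]
gripper_width: 0.279
gripper_force: 30.0
```

```bash
python3 -c "
from h import *
st()"
```

```text
t 15.5333 [0.4787 0.2769 0.0867] F [  0.2   1.6 -19.3] M [0.398 0.104 0.173] g 30.0 0.279 z [-0.0033 -0.0029 -1.    ] yaw 0.54 J6 43.74 e6 0.9
```

>>> {"op": "arm_command", "data": {
  "deltas": [
    [0, 0, 0.06, 0, 0, 0, 1],
    [0, 0, -0.06, 0.02, 0, -0.05, 1],
    [0, 0, 0.06, 0.02, 0, -0.05, 1],
    [0, 0, -0.06, 0.05, 0, -0.1, 1],
    [0, 0, 0.06, 0.05, 0, -0.1, 1],
    [0, 0, -0.06, 0.05, 0, -0.1, 1],
    [0, 0, 0, 0.05, 0, -0.1, 1],
    [0, 0, 0, 0.05, 0, -0.1, 1]
  ]
}}

```text
time_s: 16.2
tcp_pos: [0.4788, 0.2769, 0.0886]
ee_rot: [[1.0, 0.005, -0.004], [0.005, -1.0, -0.003], [-0.004, 0.003, -1.0]]
wrist_force: [-3.7, 1.3, -15.4]
gripper_width: 0.273
gripper_force: 30.0
```

Run:
```python
from h import *
st()
c=capture("side");im=c["pixels"][270:350,300:400];cv2.imwrite("pics/s6.png",cv2.convertScaleAbs(cv2.resize(im,None,fx=6,fy=6,interpolation=2),alpha=1.8))
```

```text
t 16.2 [0.4788 0.2769 0.0886] F [ -3.7   1.3 -15.4] M [ 0.211  1.306 -0.052] g 30.0 0.273 z [-0.0037 -0.0029 -1.    ] yaw 0.31 J6 43.53 e6 -0.167
```

View pics/s6.png

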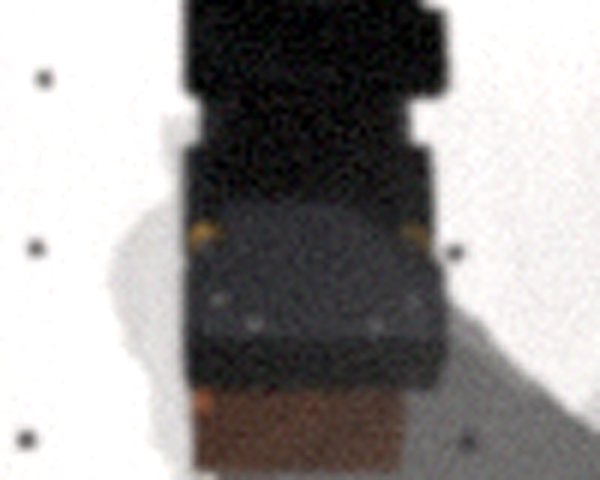

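That view only shows the gripper hiding the driver. The picture budget is now used, so I continue by numbers. The wiggle raised it 2.7 mm, so I carry on.

>>> {"op": "arm_command", "data": {
  "deltas": [
    [0, 0, 0.06, -0.05, 0, -0.05, 1],
    [0, 0, -0.06, -0.05, 0, -0.1, 1],
    [0, 0, 0.06, -0.05, 0, -0.15, 1],
    [0, 0, -0.06, -0.05, 0, -0.2, 1],
    [0, 0, 0.06, -0.05, 0, -0.25, 1],
    [0, 0, -0.06, -0.05, 0, -0.3, 1],
    [0, 0, 0.06, -0.05, 0, -0.35, 1],
    [0, 0, 0, -0.05, 0, -0.35, 1]
  ]
}}

```text
time_s: 16.92
tcp_pos: [0.4791, 0.2771, 0.0943]
ee_rot: [[1.0, 0.005, -0.002], [0.005, -1.0, -0.003], [-0.002, 0.003, -1.0]]
wrist_force: [-4.9, -2.1, -3.9]
gripper_width: 0.279
gripper_force: 30.0
```

```bash
python3 -c "
from h import *
st()"
```

```text
t 16.9167 [0.4791 0.2771 0.0943] F [-4.9 -2.1 -3.9] M [-0.614  2.125  0.062] g 30.0 0.279 z [-0.0015 -0.0025 -1.    ] yaw 0.29 J6 43.41 e6 -1.406
```

>>> {"op": "arm_command", "data": {
  "deltas": [
    [0, 0, 0.06, -0.06, 0.03, -0.1, 1],
    [0, 0, -0.06, -0.07, 0.03, -0.2, 1],
    [0, 0, 0.06, -0.07, 0.03, -0.3, 1],
    [0, 0, -0.06, -0.07, 0.03, -0.45, 1],
    [0, 0, 0.06, -0.07, 0.03, -0.6, 1],
    [0, 0, -0.06, -0.07, 0.03, -0.75, 1],
    [0, 0, 0.06, -0.07, 0.03, -0.9, 1],
    [0, 0, 0, -0.07, 0.03, -1.0, 1]
  ]
}}

```text
time_s: 17.58
tcp_pos: [0.479, 0.2773, 0.1049]
ee_rot: [[1.0, 0.005, 0.0], [0.005, -1.0, -0.001], [0.0, 0.001, -1.0]]
wrist_force: [-5.2, 0.1, -3.8]
gripper_width: 0.278
gripper_force: 30.0
```

```bash
python3 -c "
from h import *
st()"
```

```text
t 17.5833 [0.479  0.2773 0.1049] F [-5.2  0.1 -3.8] M [-0.304  1.949  0.011] g 30.0 0.278 z [ 2.0e-04 -1.1e-03 -1.0e+00] yaw 0.3 J6 43.38 e6 -1.408
```

>>> {"op": "arm_command", "data": {
  "deltas": [
    [0, 0, 0.06, -0.05, 0, -0.2, 1],
    [0, 0, -0.06, -0.08, 0, -0.4, 1],
    [0, 0, 0.06, -0.08, 0, -0.6, 1],
    [0, 0, -0.06, -0.08, 0, -0.8, 1],
    [0, 0, 0.04, -0.08, 0, -1.0, 1],
    [0, 0, -0.04, -0.08, 0, -1.3, 1],
    [0, 0, 0, -0.08, 0, -1.6, 1],
    [0, 0, 0, -0.08, 0, -1.9, 1]
  ]
}}

```text
time_s: 18.25
tcp_pos: [0.4815, 0.2795, 0.1261]
ee_rot: [[1.0, 0.009, 0.008], [0.009, -1.0, 0.005], [0.008, -0.005, -1.0]]
wrist_force: [0.2, 0.8, -0.8]
gripper_width: 0.269
gripper_force: 30.0
```

```bash
python3 -c "
from h import *
st()"
```

```text
t 18.25 [0.4815 0.2795 0.1261] F [ 0.2  0.8 -0.8] M [-0.121  0.161  0.029] g 30.0 0.269 z [ 0.0084  0.0046 -1.    ] yaw 0.52 J6 43.47 e6 -0.167
```

The driver is out of the stand and held (opening 0.269, 30 N, no load). Moving over the screw.

Run:
```python
from h import *
go([.5955,.0186,.22],20)
```

```text
turn [-0.003  -0.0091 -0.3399] cm [11.24 26.15 -9.41]
```

>>> {"op": "arm_command", "data": {
  "deltas": [
    [0, 0, 0, 0, 0, -2, 1],
    [0, 0, 0, 0, 0, -5, 1],
    [0, 0, -0.04, 1, 2, -8, 1],
    [0, 0, -0.1, 2.2, 5, -9.4, 1],
    [0, 0, -0.16, 3.5, 8, -9.4, 1],
    [0, 0, -0.22, 5, 11.3, -9.4, 1],
    [0, 0, -0.28, 6.4, 14.6, -9.4, 1],
    [0, 0, -0.34, 7.7, 17.8, -9.4, 1]
  ]
}}

```text
time_s: 18.92
tcp_pos: [0.559, 0.0989, 0.2194]
ee_rot: [[0.938, 0.346, 0.008], [0.346, -0.938, 0.001], [0.008, 0.001, -1.0]]
wrist_force: [0.4, 0.4, -1.4]
gripper_width: 0.28
gripper_force: 30.0
```

Run:
```python
from h import *
go([.5955,.0186,.22],20)
```

```text
turn [ 0.0013 -0.0076  0.0038] cm [ 0.65  8.79 -0.04]
```

>>> {"op": "arm_command", "data": {
  "deltas": [
    [0, 0, 0, 0.3, 3, 0, 1],
    [0, 0, 0, 0.5, 5.5, 0, 1],
    [0, 0, 0, 0.6, 7.3, 0, 1],
    [0, 0, 0, 0.65, 8.3, 0, 1],
    [0, 0, 0, 0.65, 8.3, 0, 1],
    [0, 0, 0, 0.65, 8.3, 0, 1],
    [0, 0, 0, 0.65, 8.3, 0, 1]
  ]
}}

```text
time_s: 19.5
tcp_pos: [0.5913, 0.0255, 0.2168]
ee_rot: [[0.94, 0.342, 0.002], [0.342, -0.94, 0.001], [0.003, -0.0, -1.0]]
wrist_force: [0.1, 0.6, -1.1]
gripper_width: 0.273
gripper_force: 30.0
```

Run:
```python
from h import *
st();go([.5955,.0186,.22],20)
c=capture("wrist");np.savez("w7.npz",**c)
s=sense();p=s["tcp_pos"];z=s["ee_rot"][:,2]
print("tcp,tip px",proj(c,[p,p+.0755*z,p+.04*z]),"sock px",proj(c,[.5955,.0186,.111]))
g=cv2.cvtColor(c["pixels"],cv2.COLOR_BGR2GRAY)
e=proj(c,p+.06*z)[0].astype(int);print(e);print(g[e[1]-40:e[1]+30:4,e[0]-60:e[0]+60:4])
```

```text
t 19.5 [0.5913 0.0255 0.2168] F [ 0.1  0.6 -1.1] M [-0.115  0.118  0.043] g 30.0 0.273 z [ 0.0024  0.0011 -1.    ] yaw 19.98 J6 91.86 e6 0.0
turn [-0.0002 -0.0026 -0.0004] cm [ 0.16  0.79 -0.32]
tcp,tip px [[320.12237562 261.84864673]
 [320.2073378  215.37115775]
 [320.17524361 232.92787945]] sock px [[330.04369158 202.50957013]]
[320 222]
[[123 124 124 123  35  45  51  45 124 118 125 110 112  83  85  88  86  90
   90  88  88  89  44  40  92  83  59 122 123 126]
 [123 122 122 126  46  49  49  94 123 123 117 111 115  42 105 110 107 107
  107 107 112 109  46  47  95 110  84  77  78 123]
 [117 124 118  86  49  49  48  45  51 114 103 121  67  46 110 114 107 114
  110 112 113 115  45  46 210 218 210 211  90  71]
 [127 126 123  52  49  48  43  47  51  47  46  43  48  45 112 113 107 109
  110 109 114 113  45 101 213 215 210 216 212 111]
 [123 120  82  49  46 110 109  46  50  47  37  39  51  47 110 113 111 113
  113  94 113 114  40 110 218 214 214 214 170 114]
 [125 122  48  50  44 111 114  45  40  37  37  44  48  43 112 111 111 112
  109  93 114 117 116 107 188 207 188  88 102 114]
 [121 12
[... 792 characters left out ...]
 14  11  11  16   9  18
   23  14  15  98  91  30  17  96  97  94  67  92]
 [123 121 136 151 154 153  10  18  21   9  18  13  15  17   7  18  22  14
   16   8  22  20  16  16   7  89  95  99  97  97]
 [ 30  24 116 152 149 149  16  16  18  19  14  21  14  19   8  19  14   7
   12  10  15  24   9  11   1   5  96  94  93  22]
 [ 25  24 220 237 238 119  14  10  16  21  16  18   1  16  20   6  16   9
   15  20  15  20  25  18   9  19  98  95  94  16]
 [ 24  18 209 233 241   0  13  19  20  22  19  14  19  21  17  18  12   4
   13  14  19  11  20  23   6   8  77  93 100  17]
 [ 21  57 198 238  26   6  20  12  16  10  20  12  14   9  19  13   8  15
   15   7  18  16  22  23  13  21  11  94  93  38]]
```

>>> {"op": "arm_command", "data": {
  "deltas": [
    [0, 0, 0, 0.16, 0.6, 0, 1],
    [0, 0, 0, 0.16, 0.79, 0, 1],
    [0, 0, 0, 0.16, 0.79, 0, 1],
    [0, 0, 0, 0.16, 0.79, 0, 1]
  ]
}}

```text
time_s: 19.88
tcp_pos: [0.5954, 0.0181, 0.2158]
ee_rot: [[0.94, 0.341, 0.001], [0.341, -0.94, 0.001], [0.001, -0.001, -1.0]]
wrist_force: [0.5, 0.5, -1.8]
gripper_width: 0.273
gripper_force: 30.0
```

Run:
```python
from h import *
st();go([.5955,.0186,.22],20)
c=capture("wrist");np.savez("w8.npz",**c);o=np.load("w7.npz")
s=sense();p=s["tcp_pos"];R=s["ee_rot"];z=R[:,2]
q=lambda x,y,d:p+R@np.array([x,y,d])
print("tip corners",proj(c,[q(a,b,.0755) for a in(-.0022,.0022) for b in(-.0022,.0022)]).round(0).tolist())
print("bit top corners",proj(c,[q(a,b,.0705) for a in(-.005,.005) for b in(-.005,.005)]).round(0).tolist())
print("handle bottom",proj(c,[q(a,b,.0335) for a in(-.012,.012) for b in(-.012,.012)]).round(0).tolist())
print("tips plane",proj(c,[q(0,0,.019)]).round(0).tolist())
h=np.radians(20);H=np.array([[np.cos(h),-np.sin(h)],[np.sin(h),np.cos(h)]])
print("head",proj(c,[np.r_[H@np.array([a,b])+[.5955,.0186],.111] for a in(-.014,.014) for b in(-.014,.014)]).round(0).tolist())
d=cv2.absdiff(c["pixels"],o["pixels"]).max(2);d=cv2.blur(d,(3,3))
for r in range(170,256,4): print(r,"".join("#" if v<12 else "." for v in d[r,270:380:2]))
g=cv2.cvtColor(c["pixels"],cv2.COLOR_BGR2GRAY)
print(g[182:232:4,290:356:3])
```

```text
t 19.8833 [0.5954 0.0181 0.2158] F [ 0.5  0.5 -1.8] M [-0.118  0.159  0.031] g 30.0 0.273 z [ 9.e-04  1.e-03 -1.e+00] yaw 19.91 J6 92.64 e6 0.003
turn [-0.0006 -0.0011 -0.0016] cm [ 0.02 -0.04 -0.42]
tip corners [[318.0, 218.0], [324.0, 218.0], [318.0, 213.0], [324.0, 213.0]]
bit top corners [[314.0, 224.0], [327.0, 224.0], [314.0, 211.0], [328.0, 211.0]]
handle bottom [[301.0, 255.0], [340.0, 255.0], [301.0, 218.0], [341.0, 218.0]]
tips plane [[321.0, 247.0]]
head [[337.0, 220.0], [304.0, 220.0], [337.0, 188.0], [303.0, 188.0]]
170 #......##.............................#................
174 ##....##.....#...........#................#.......##...
178 .....##.....#.............##....#....................##
182 ....##.....#.....................................#.....
186 ...##.........##.....................................#.
190 ..#####...........#...###########......................
194 .############..#......###########...........####.......
198 .........#######......###########....#...#..#####.#....
202 .........#..#.........###########..###.###...........##
206 ....#####..#...#.....
[... 1264 characters left out ...]
5 109 106 114 112 117  50 111
  108 108 111 111]
 [ 37  46  50  48  42 110 113 115  92  94  97  94  93 114 107 115 112 110
  116 112 111 110]
 [ 38  46  49  41  47 112 110 110  91  87  89  90  95 114 109 113 109 111
  115 109 112 114]
 [ 48  51  48  48  45 108 112 111  92  85  85  87  89 108 111 115 145 156
  131 104 113 109]
 [ 50  45  48  52  44 112 114 112  92  86  86  85  85 113 113 118  60  56
   94 152 159 117]
 [ 45  47  54  54  31  16  17  14  14  13   8  16  20  14  14  12   5  59
   60  58  56 140]
 [ 46  51  51  45  12   9  17  15  18  16  15  14   5  16  21  16   6  24
   57  63  55  97]
 [ 30  57  49  52  14  15  11  20  21  12  16  18  12  14  14  17  11  11
  100  97 102  14]]
```

Numbers confirm the head edges where predicted (cols 304–337) and the bit centred on it (314–328). Descending.

>>> {"op": "arm_command", "data": {
  "deltas": [
    [0, 0, 0, 0.05, -0.04, 0.5, 1],
    [0, 0, 0, 0.05, -0.04, 1.2, 1],
    [0, 0, 0, 0.05, -0.04, 1.9, 1],
    [0, 0, 0, 0.05, -0.04, 2.4, 1],
    [0, 0, 0, 0.05, -0.04, 2.6, 1],
    [0, 0, 0, 0.05, -0.04, 2.6, 1]
  ]
}}

```text
time_s: 20.43
tcp_pos: [0.5953, 0.0184, 0.1888]
ee_rot: [[0.94, 0.34, -0.001], [0.34, -0.94, 0.0], [-0.001, -0.001, -1.0]]
wrist_force: [0.1, -0.8, -1.8]
gripper_width: 0.272
gripper_force: 30.0
```

Run:
```python
from h import *
st();go([.5957,.0186,.1735],20)
```

```text
t 20.4333 [0.5953 0.0184 0.1888] F [ 0.1 -0.8 -1.8] M [-0.14   0.116 -0.014] g 30.0 0.272 z [-1.1e-03  5.0e-04 -1.0e+00] yaw 19.89 J6 92.6 e6 -0.0
turn [-0.0008  0.0008 -0.002 ] cm [ 0.05 -0.    1.53]
```

>>> {"op": "arm_command", "data": {
  "deltas": [
    [0, 0, 0, 0.03, 0, 0.2, 1],
    [0, 0, 0, 0.03, 0, 0.4, 1],
    [0, 0, 0, 0.03, 0, 0.6, 1],
    [0, 0, 0, 0.03, 0, 0.7, 1]
  ]
}}

```text
time_s: 20.77
tcp_pos: [0.596, 0.0187, 0.1827]
ee_rot: [[0.94, 0.34, 0.001], [0.34, -0.94, 0.001], [0.001, -0.001, -1.0]]
wrist_force: [0.4, -0.5, -1.9]
gripper_width: 0.269
gripper_force: 30.0
```

```bash
python3 -c "
from h import *
st()"
```

```text
t 20.7667 [0.596  0.0187 0.1827] F [ 0.4 -0.5 -1.9] M [-0.124  0.168  0.016] g 30.0 0.269 z [ 8.0e-04  1.1e-03 -1.0e+00] yaw 19.89 J6 92.6 e6 -0.001
```

>>> {"op": "arm_command", "data": {
  "deltas": [
    [0, 0, 0, 0, 0, 0.15, 1],
    [0, 0, 0, 0, 0, 0.3, 1],
    [0, 0, 0, 0, 0, 0.45, 1],
    [0, 0, 0, 0, 0, 0.5, 1]
  ]
}}

```text
time_s: 21.1
tcp_pos: [0.5959, 0.0186, 0.1776]
ee_rot: [[0.94, 0.34, 0.001], [0.34, -0.94, 0.001], [0.001, -0.001, -1.0]]
wrist_force: [-0.0, 0.2, -0.9]
gripper_width: 0.277
gripper_force: 30.0
```

```bash
python3 -c "
from h import *
st()"
```

```text
t 21.1 [0.5959 0.0186 0.1776] F [-0.   0.2 -0.9] M [-0.158  0.161  0.043] g 30.0 0.277 z [ 6.e-04  1.e-03 -1.e+00] yaw 19.89 J6 92.6 e6 -0.001
```

>>> {"op": "arm_command", "data": {
  "deltas": [
    [0, 0, 0, 0, 0, 0.1, 1],
    [0, 0, 0, 0, 0, 0.2, 1],
    [0, 0, 0, 0, 0, 0.3, 1],
    [0, 0, 0, 0, 0, 0.3, 1]
  ]
}}

```text
time_s: 21.43
tcp_pos: [0.5959, 0.0186, 0.1747]
ee_rot: [[0.94, 0.34, 0.001], [0.34, -0.94, 0.001], [0.001, -0.001, -1.0]]
wrist_force: [0.5, 0.1, -1.5]
gripper_width: 0.274
gripper_force: 30.0
```

>>> {"op": "arm_command", "data": {
  "deltas": [
    [0, 0, 0, 0, 0, 0.1, 1],
    [0, 0, 0, 0, 0, 0.1, 1]
  ]
}}

```text
time_s: 21.6
tcp_pos: [0.596, 0.0187, 0.1737]
ee_rot: [[0.94, 0.34, 0.001], [0.34, -0.94, 0.001], [0.001, -0.001, -1.0]]
wrist_force: [-0.4, -0.0, -1.2]
gripper_width: 0.276
gripper_force: 30.0
```

```bash
python3 -c "
from h import *
st()"
```

```text
t 21.6 [0.596  0.0187 0.1737] F [-0.4 -0.  -1.2] M [-0.162  0.12  -0.014] g 30.0 0.276 z [ 7.e-04  1.e-03 -1.e+00] yaw 19.89 J6 92.6 e6 -0.001
```

>>> {"op": "arm_command", "data": {
  "deltas": [
    [0, 0, 0, 0, 0, 0.1, 1],
    [0, 0, 0, 0, 0, 0.2, 1],
    [0, 0, 0, 0, 0, 0.2, 1]
  ]
}}

```text
time_s: 21.85
tcp_pos: [0.5962, 0.0187, 0.1731]
ee_rot: [[0.94, 0.341, 0.002], [0.341, -0.94, 0.001], [0.002, -0.0, -1.0]]
wrist_force: [-2.2, -0.3, 4.1]
gripper_width: 0.276
gripper_force: 30.0
```

>>> {"op": "arm_command", "data": {
  "deltas": [
    [0, 0, 0, 0, 0, 0.1, 1],
    [0, 0, 0, 0, 0, 0.2, 1],
    [0, 0, 0, 0, 0, 0.2, 1]
  ]
}}

```text
time_s: 22.1
tcp_pos: [0.5963, 0.0187, 0.1728]
ee_rot: [[0.94, 0.341, 0.003], [0.341, -0.94, 0.0], [0.003, 0.001, -1.0]]
wrist_force: [-4.0, 0.1, 11.1]
gripper_width: 0.275
gripper_force: 30.0
```

The bit is seated on the socket floor (contact at TCP z ≈ 0.173, as predicted). I ease the load and start turning clockwise.

>>> {"op": "arm_command", "data": {
  "deltas": [
    [0, 0, 0, 0, 0, -0.2, 1],
    [0, 0, 0, 0, 0, -0.35, 1],
    [0, 0, 0, 0, 0, -0.35, 1]
  ]
}}

```text
time_s: 22.35
tcp_pos: [0.5961, 0.0187, 0.1734]
ee_rot: [[0.94, 0.34, 0.001], [0.34, -0.94, 0.001], [0.002, -0.001, -1.0]]
wrist_force: [0.4, -0.5, -1.5]
gripper_width: 0.275
gripper_force: 30.0
```

```bash
cat >> h.py <<'E'
def avg(n=8):
    M=[];F=[];e=[]
    for _ in range(n):
        capture("side");s=sense();M.append(s["moment"]);F.append(s["wrist_force"]);e.append(s["effort"][5])
    print("avg F",np.mean(F,0).round(2),"M",np.mean(M,0).round(4),"sd",np.std(M,0).round(4),"e6",np.round(np.mean(e),4),np.round(np.std(e),4))
E
python3 -c "
from h import *
st();avg();st()"
```

```text
t 22.35 [0.5961 0.0187 0.1734] F [ 0.4 -0.5 -1.5] M [-0.065  0.09  -0.015] g 30.0 0.275 z [ 0.0014  0.0013 -1.    ] yaw 19.89 J6 92.6 e6 -0.0
avg F [-0.4   0.45  0.69] M [0.0039 0.2716 0.0063] sd [0.0318 0.0471 0.0349] e6 -0.0011 0.0001
t 22.75 [0.5962 0.0187 0.1733] F [-0.1  0.6  0.7] M [-0.022  0.178  0.031] g 30.0 0.275 z [ 0.001  0.001 -1.   ] yaw 19.89 J6 92.6 e6 -0.001
```

>>> {"op": "arm_command", "data": {
  "deltas": [
    [0, 0, 0.1, 0, 0, 0.01, 1],
    [0, 0, 0.2, 0, 0, 0.02, 1],
    [0, 0, 0.3, 0, 0, 0.03, 1]
  ]
}}

```text
time_s: 23.0
tcp_pos: [0.5958, 0.0191, 0.173]
ee_rot: [[0.999, 0.042, 0.0], [0.042, -0.999, 0.002], [0.0, -0.002, -1.0]]
wrist_force: [-1.2, 3.3, 1.9]
gripper_width: 0.27
gripper_force: 30.0
```

```bash
python3 -c "
from h import *
st();avg(6);st()"
```

```text
t 23.0 [0.5958 0.0191 0.173 ] F [-1.2  3.3  1.9] M [0.683 0.659 0.048] g 30.0 0.27 z [ 3.0e-04  1.7e-03 -1.0e+00] yaw 2.42 J6 75.13 e6 0.754
avg F [-1.8   2.26  1.66] M [0.7655 0.7822 0.0213] sd [0.1465 0.0787 0.0266] e6 -0.1512 0.1613
t 23.3 [0.5958 0.019  0.173 ] F [-1.9  1.7  1.7] M [0.973 0.918 0.022] g 30.0 0.276 z [ 4.0e-04  1.5e-03 -1.0e+00] yaw 2.8 J6 75.51 e6 -0.009
```

>>> {"op": "arm_command", "data": {
  "deltas": [
    [0, 0, 0.08, 0, 0, 0.01, 1],
    [0, 0, 0.16, 0, 0, 0.02, 1],
    [0, 0, 0.19, 0, 0, 0.02, 1],
    [0, 0, 0.22, 0, 0, 0.03, 1],
    [0, 0, 0.24, 0, 0, 0.03, 1],
    [0, 0, 0.26, 0, 0, 0.03, 1],
    [0, 0, 0.27, 0, 0, 0.03, 1],
    [0, 0, 0.28, 0, 0, 0.03, 1]
  ]
}}

```text
time_s: 23.97
tcp_pos: [0.5958, 0.0192, 0.1727]
ee_rot: [[0.973, -0.231, 0.0], [-0.231, -0.973, 0.002], [0.0, -0.002, -1.0]]
wrist_force: [-2.6, 4.6, 2.5]
gripper_width: 0.275
gripper_force: 30.0
```

```bash
python3 -c "
from h import *
st();avg(4);avg(4);st()"
```

```text
t 23.9667 [0.5958 0.0192 0.1727] F [-2.6  4.6  2.5] M [ 1.565  1.11  -0.033] g 30.0 0.275 z [ 5.0e-04  1.9e-03 -1.0e+00] yaw -13.34 J6 59.37 e6 0.045
avg F [-2.98  4.75  1.71] M [1.5535 1.0938 0.0203] sd [0.0153 0.0162 0.0288] e6 -0.0461 0.0145
avg F [-2.54  4.42  2.15] M [1.5365 1.1026 0.0345] sd [0.0254 0.0125 0.0117] e6 -0.0273 0.0001
t 24.3667 [0.5958 0.0192 0.1727] F [-2.7  5.4  2.4] M [1.567 1.087 0.017] g 30.0 0.274 z [ 5.0e-04  1.9e-03 -1.0e+00] yaw -13.31 J6 59.4 e6 -0.027
```

Settled joint-6 effort (−0.027, very low noise) gives a clean torque reading that matches the free-turning 0.03 N m. I continue in slow-ending steps and relieve the side load.

>>> {"op": "arm_command", "data": {
  "deltas": [
    [0, 0, 0.08, -0.03, -0.03, 0.01, 1],
    [0, 0, 0.16, -0.06, -0.07, 0.02, 1],
    [0, 0, 0.19, -0.06, -0.07, 0.02, 1],
    [0, 0, 0.22, -0.06, -0.07, 0.03, 1],
    [0, 0, 0.24, -0.06, -0.07, 0.03, 1],
    [0, 0, 0.26, -0.06, -0.07, 0.03, 1],
    [0, 0, 0.27, -0.06, -0.07, 0.03, 1],
    [0, 0, 0.28, -0.06, -0.07, 0.03, 1]
  ]
}}

```text
time_s: 25.03
tcp_pos: [0.5957, 0.0196, 0.1724]
ee_rot: [[0.871, -0.491, 0.001], [-0.491, -0.871, 0.001], [0.0, -0.002, -1.0]]
wrist_force: [-0.8, 3.6, 0.8]
gripper_width: 0.274
gripper_force: 30.0
```

```bash
python3 -c "
from h import *
avg(4);avg(4);st()"
```

```text
avg F [-1.31  3.89  0.22] M [1.3431 0.5869 0.0268] sd [0.0326 0.0364 0.0204] e6 -0.0483 0.015
avg F [-1.26  4.06 -0.06] M [1.4369 0.5471 0.0161] sd [0.0429 0.0294 0.0197] e6 -0.0291 0.0003
t 25.4333 [0.5957 0.0196 0.1724] F [-1.1  3.8  0. ] M [1.48  0.555 0.012] g 30.0 0.276 z [ 0.0012  0.0013 -1.    ] yaw -29.38 J6 43.24 e6 -0.03
```

>>> {"op": "arm_command", "data": {
  "deltas": [
    [0, 0, 0.1, -0.03, -0.03, 0.01, 1],
    [0, 0, 0.18, -0.05, -0.06, 0.02, 1],
    [0, 0, 0.23, -0.05, -0.06, 0.03, 1],
    [0, 0, 0.26, -0.05, -0.06, 0.03, 1],
    [0, 0, 0.28, -0.05, -0.06, 0.04, 1],
    [0, 0, 0.3, -0.05, -0.06, 0.04, 1],
    [0, 0, 0.31, -0.05, -0.06, 0.04, 1],
    [0, 0, 0.32, -0.05, -0.06, 0.04, 1]
  ]
}}

```text
time_s: 26.1
tcp_pos: [0.5958, 0.0203, 0.1721]
ee_rot: [[0.672, -0.74, 0.002], [-0.74, -0.672, 0.001], [0.0, -0.002, -1.0]]
wrist_force: [1.2, 3.1, -0.5]
gripper_width: 0.272
gripper_force: 30.0
```

```bash
python3 -c "
from h import *
avg(5);avg(3);st()"
```

```text
avg F [ 0.31  3.23 -1.06] M [ 1.2146 -0.0754  0.0075] sd [0.036  0.0496 0.0257] e6 -0.0462 0.0159
avg F [ 1.1   3.77 -1.52] M [ 1.1731 -0.1869  0.0575] sd [0.0115 0.0181 0.0345] e6 -0.0301 0.0001
t 26.5 [0.5957 0.0203 0.1721] F [ 0.8  3.9 -1.5] M [ 1.186 -0.186  0.082] g 30.0 0.276 z [ 0.0016  0.0011 -1.    ] yaw -47.71 J6 24.83 e6 -0.03
```

>>> {"op": "arm_command", "data": {
  "deltas": [
    [0, 0, 0.1, -0.02, -0.03, 0.01, 1],
    [0, 0, 0.18, -0.03, -0.05, 0.02, 1],
    [0, 0, 0.23, -0.03, -0.05, 0.03, 1],
    [0, 0, 0.26, -0.03, -0.05, 0.03, 1],
    [0, 0, 0.28, -0.03, -0.05, 0.04, 1],
    [0, 0, 0.3, -0.03, -0.05, 0.04, 1],
    [0, 0, 0.31, -0.03, -0.05, 0.04, 1],
    [0, 0, 0.32, -0.03, -0.05, 0.04, 1]
  ]
}}

```text
time_s: 27.17
tcp_pos: [0.596, 0.0207, 0.1718]
ee_rot: [[0.405, -0.914, 0.002], [-0.914, -0.405, 0.001], [-0.0, -0.002, -1.0]]
wrist_force: [1.3, 2.7, -1.4]
gripper_width: 0.273
gripper_force: 30.0
```

```bash
python3 -c "
from h import *
avg(5);avg(3);st()"
```

```text
avg F [ 2.37  1.89 -2.23] M [ 0.7164 -0.7171  0.0446] sd [0.0453 0.0616 0.0133] e6 -0.0481 0.0157
avg F [ 2.79  1.57 -2.85] M [ 0.6394 -0.9072  0.0484] sd [0.0219 0.0195 0.012 ] e6 -0.0318 0.0003
t 27.5667 [0.596  0.0208 0.1718] F [ 2.8  1.7 -2.5] M [ 0.634 -0.932  0.037] g 30.0 0.274 z [ 0.0017  0.001  -1.    ] yaw -66.04 J6 6.44 e6 -0.032
```

>>> {"op": "arm_command", "data": {
  "deltas": [
    [0, 0, 0.1, 0, -0.03, 0.02, 1],
    [0, 0, 0.18, -0.01, -0.06, 0.04, 1],
    [0, 0, 0.23, -0.01, -0.06, 0.05, 1],
    [0, 0, 0.26, -0.01, -0.06, 0.06, 1],
    [0, 0, 0.28, -0.01, -0.06, 0.06, 1],
    [0, 0, 0.3, -0.01, -0.06, 0.06, 1],
    [0, 0, 0.31, -0.01, -0.06, 0.06, 1],
    [0, 0, 0.32, -0.01, -0.06, 0.06, 1]
  ]
}}

```text
time_s: 28.23
tcp_pos: [0.5964, 0.021, 0.1713]
ee_rot: [[0.097, -0.995, 0.002], [-0.995, -0.097, 0.001], [-0.001, -0.002, -1.0]]
wrist_force: [3.0, 0.5, -0.6]
gripper_width: 0.273
gripper_force: 30.0
```

```bash
python3 -c "
from h import *
avg(5);avg(3);st()"
```

```text
avg F [ 3.01  0.4  -0.52] M [ 0.122  -1.0017  0.0106] sd [0.0438 0.0299 0.0221] e6 -0.0464 0.0159
avg F [ 2.99  0.32 -0.61] M [ 3.0000e-02 -1.0561e+00 -4.0000e-04] sd [0.0178 0.0281 0.0179] e6 -0.0301 0.0002
t 28.6333 [0.5964 0.021  0.1713] F [ 2.1 -0.4 -0.7] M [ 0.026 -1.068 -0.016] g 30.0 0.278 z [ 1.5e-03  8.0e-04 -1.0e+00] yaw -84.37 J6 -11.91 e6 -0.03
```

>>> {"op": "arm_command", "data": {
  "deltas": [
    [0, 0, 0.1, 0, -0.03, 0.01, 1],
    [0, 0, 0.18, 0.01, -0.05, 0.03, 1],
    [0, 0, 0.23, 0.01, -0.05, 0.03, 1],
    [0, 0, 0.26, 0.01, -0.05, 0.04, 1],
    [0, 0, 0.28, 0.01, -0.05, 0.04, 1],
    [0, 0, 0.3, 0.01, -0.05, 0.04, 1],
    [0, 0, 0.31, 0.01, -0.05, 0.04, 1],
    [0, 0, 0.32, 0.01, -0.05, 0.04, 1]
  ]
}}

```text
time_s: 29.3
tcp_pos: [0.5969, 0.021, 0.1709]
ee_rot: [[-0.221, -0.975, 0.001], [-0.975, 0.221, 0.001], [-0.001, -0.001, -1.0]]
wrist_force: [3.2, -0.1, 0.7]
gripper_width: 0.27
gripper_force: 30.0
```

```bash
python3 -c "
from h import *
avg(5);avg(3);st()"
```

```text
avg F [ 3.27 -0.39  0.41] M [-0.2154 -1.1347  0.0239] sd [0.0396 0.024  0.0241] e6 -0.0454 0.0158
avg F [ 2.94 -0.41  0.86] M [-0.2702 -1.1473  0.0381] sd [0.0332 0.0453 0.0267] e6 -0.0291 0.0002
t 29.7 [0.5968 0.021  0.1709] F [ 3.5 -0.5  1. ] M [-0.313 -1.157  0.013] g 30.0 0.271 z [ 1.4e-03  9.0e-04 -1.0e+00] yaw -102.71 J6 -30.22 e6 -0.029
```

>>> {"op": "arm_command", "data": {
  "deltas": [
    [0, 0, 0.1, 0, -0.03, 0.01, 1],
    [0, 0, 0.18, 0, -0.05, 0.03, 1],
    [0, 0, 0.23, 0, -0.05, 0.03, 1],
    [0, 0, 0.26, 0, -0.05, 0.04, 1],
    [0, 0, 0.28, 0, -0.05, 0.04, 1],
    [0, 0, 0.3, 0, -0.05, 0.04, 1],
    [0, 0, 0.31, 0, -0.05, 0.04, 1],
    [0, 0, 0.32, 0, -0.05, 0.04, 1]
  ]
}}

```text
time_s: 30.37
tcp_pos: [0.5973, 0.0209, 0.1705]
ee_rot: [[-0.516, -0.856, 0.001], [-0.856, 0.516, 0.001], [-0.001, -0.001, -1.0]]
wrist_force: [3.6, -1.7, 1.6]
gripper_width: 0.273
gripper_force: 30.0
```

```bash
python3 -c "
from h import *
avg(5);avg(3);st()"
```

```text
avg F [ 3.61 -1.53  1.49] M [-0.5275 -1.1614  0.0983] sd [0.0559 0.0233 0.0224] e6 -0.0841 0.0159
avg F [ 3.75 -2.08  2.12] M [-0.6202 -1.1942  0.0797] sd [0.0552 0.0218 0.0155] e6 -0.0676 0.0002
t 30.7667 [0.5973 0.0209 0.1705] F [ 3.5 -1.8  1.6] M [-0.697 -1.174  0.069] g 30.0 0.274 z [ 1.3e-03  9.0e-04 -1.0e+00] yaw -121.05 J6 -48.53 e6 -0.068
```

The effort rose to −0.068, about 7 N on the block, consistent with 18° at 0.4 N/deg. I stop turning, relieve the side load and release.

>>> {"op": "arm_command", "data": {
  "deltas": [
    [0, 0, 0, 0, -0.06, 0, 1],
    [0, 0, 0, 0, -0.06, 0, 1],
    [0, 0, 0, 0, -0.06, 0, 0.4],
    [0, 0, 0, 0, -0.06, 0, 0.3],
    [0, 0, 0, 0, -0.06, 0, 0.2],
    [0, 0, 0, 0, -0.06, 0, 0],
    [0, 0, 0, 0, -0.06, 0, -0.5],
    [0, 0, 0, 0, -0.06, 0, -0.8]
  ]
}}

```text
time_s: 31.43
tcp_pos: [0.5973, 0.0207, 0.1699]
ee_rot: [[-0.516, -0.857, -0.0], [-0.857, 0.516, 0.001], [-0.001, 0.001, -1.0]]
wrist_force: [0.6, 0.6, -0.5]
gripper_width: 0.538
gripper_force: 0.0
```

>>> {"op": "arm_command", "data": {
  "deltas": [
    [0, 0, 0, 0, 0, 0, -0.9],
    [0, 0, 0, 0, 0, 0, -0.9],
    [0, 0, 0, 0, 0, 0, -0.9],
    [0, 0, 0, 0, 0, 0, -0.9],
    [0, 0, 0, 0, 0, 0, -0.9],
    [0, 0, 0, 0, 0, 0, -0.9]
  ]
}}

```text
time_s: 31.93
tcp_pos: [0.5977, 0.0207, 0.1703]
ee_rot: [[-0.516, -0.857, 0.001], [-0.857, 0.516, 0.001], [-0.001, -0.0, -1.0]]
wrist_force: [-0.2, -0.4, 0.1]
gripper_width: 0.929
gripper_force: 0.0
```

```bash
python3 -c "
from h import *
st();avg(3)"
```

```text
t 31.9333 [0.5977 0.0207 0.1703] F [-0.2 -0.4  0.1] M [0.099 0.046 0.039] g 0.0 0.929 z [ 0.001  0.001 -1.   ] yaw -121.05 J6 -48.49 e6 0.0
avg F [ 0.15  0.06 -0.12] M [ 0.0501 -0.0362  0.0094] sd [0.0438 0.0155 0.0216] e6 0.0001 0.0
```

>>> {"op": "arm_command", "data": {
  "deltas": [
    [0, 0, 0, 0, 0, -1, -0.9],
    [0, 0, 0, 0, 0, -3, -0.9],
    [0, 0, 0, 0, 0, -5.5, -0.9],
    [0, 0, 0, 0, 0, -8.5, -0.9],
    [0, 0, 0, 0, 0, -11, -0.9],
    [0, 0, 0, 0, 0, -12, -0.9],
    [0, 0, 0, 0, 0, -12, -0.9],
    [0, 0, 0, 0, 0, -12, -0.9]
  ]
}}

```text
time_s: 32.75
tcp_pos: [0.5972, 0.0207, 0.2901]
ee_rot: [[-0.516, -0.857, 0.001], [-0.857, 0.516, 0.002], [-0.002, 0.0, -1.0]]
wrist_force: [-0.3, 0.4, -0.6]
gripper_width: 0.951
gripper_force: 0.0
```

Run:
```python
from h import *
st()
for n in("wrist","side","top"):
    c=capture(n);g=cv2.cvtColor(c["pixels"],cv2.COLOR_BGR2GRAY)
    e=proj(c,[.597,.0195,.197])[0].astype(int);print(n,e)
    if 30<e[0]<610 and 30<e[1]<370:
        w=g[e[1]-28:e[1]+28,e[0]-28:e[0]+28];k,l,s,ce=cv2.connectedComponentsWithStats((w>(75 if n=="wrist" else 110)).astype(np.uint8))
        for a,q in zip(s[1:],ce[1:]):
            if a[4]>15: print(a,q+e-28,px(c,q+e-28,.197)[0].round(4))
```

```text
t 32.75 [0.5972 0.0207 0.2901] F [-0.3  0.4 -0.6] M [0.031 0.098 0.043] g 0.0 0.951 z [ 8.0e-04  1.8e-03 -1.0e+00] yaw -121.07 J6 -48.49 e6 0.002
wrist [319 208]
[   0    0   56   56 1818] [315.87953795 214.16116612] [0.6022 0.0219 0.197 ]
[ 20  19  23  21 387] [321.73901809 209.02325581] [0.5959 0.0206 0.197 ]
side [294 179]
[   0    0   56   56 2340] [294.73076923 178.34059829] [0.5964 0.015  0.197 ]
top [291 167]
[ 0 21 14  9 68] [268.29411765 164.70588235] [0.6028 0.0661 0.197 ]
```

The wrist image puts the driver's top disc at (0.596, 0.021, 0.197), upright over the socket, and the arm is clear. Handing in.

```bash
python3 -c "
from station import *
print(finish_job())"
```

```text
the job is handed in; nothing more can be done
None
```

I handed the job in at about 33 s, without seeing the verdict: the block was pushed to the end stop, the screw turned clockwise until the torque showed about 7 N on the block, and the driver left standing in the socket, released, with the arm clear.

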